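Put the two gauges back on the gauge stand

TASK

Put the two gauges back on the grey gauge stand: hang the horseshoe gauge with the blue grip astride the rail between the two orange collars, legs down, and slide the blade gauge with the yellow handle fully home into the slot of the aluminium block, until its handle meets the block. Let go of both, and leave the other things on the bench where they are.

Things in the scene. Friction and masses are not known exactly. Their poses are not given: they have to be found in the camera images.
- stand: grey gauge stand, fixed. Origin on the bench under the middle of its rail; x points from its front (robot side) to its back, y along the rail to its left, z up. A back panel 260 mm wide stands at x = +100 mm. An 8 mm foot plate begins under the rail; under the slotted block (y -107 to -163 mm) it reaches forward to x = -90 mm.
- shelf_edge (a point): middle of the lower front edge of the stand's shelf (260 mm wide, 12 mm thick, a red case and a dish on it), 340 mm above the bench, 5 mm in front of the rail's axis. The shelf covers the rail from above, so a hand pointing straight down meets it: lean the hand back towards the robot 30 to 45 degrees, fingers forward and down.
- rail_mid (a point): middle of the axis of the steel rail: a bar of 14 mm diameter along the stand's y, 125 mm above the bench, 93 mm clear of the panel behind it, straight for 200 mm. Axes as the stand's. Two orange collars, 26 mm across and 8 mm wide, are fixed on the rail at y = -45 and +45 mm.
- slot_mouth (a point): middle of the slot's mouth in the front face of the aluminium block (50 mm wide, top 67 mm above the bench) at the stand's right front; 45 mm above the bench. Axes as the stand's: the blade goes in along +x, level. Slot 23 mm wide, 8 high, 52 deep, mouth chamfered 4 mm. A black tongue 12 mm wide, top 12 mm below this point, runs 35 mm forward from the block.
- horseshoe_grip (a point): centre of the blue grip (24 mm along x, 26 along y, 40 tall) on top of the steel horseshoe gauge, 91 mm above its leg ends. Axes: z up out of the grip, x across the U from leg to leg, y the way the rail runs through it; a half turn about z looks the same. Grasp across y. Hung on the rail, this point is 41 mm above the rail's axis.
- horseshoe: the horseshoe gauge: a loose inverted U standing on its legs, 0.2 to 0.4 kg, 111 mm tall, 32 wide along y, 58 over its legs. Origin between the leg ends, axes as the grip's. Legs 40 mm apart inside (34 between the brass buttons near the ends); the inside of the crown is a 90 degree roof, its ridge 60 mm above the leg ends and 31 below the grip centre.
- blade_handle (a point): centre of the yellow handle (46 mm along x, 26 along y, 20 high) of the blade gauge, which lies flat on the bench. Axes: x along the blade towards its tip, z up. Grasp across y. Home in the slot, this point lies 23 mm in front of the slot mouth (the handle's front end meets the block).
- blade_gauge: the blade gauge, loose, 0.08 to 0.17 kg; origin under the middle of its handle, axes as the handle's. Its steel blade, 20 mm wide and 5 thick, sticks out of the handle's front end at mid height (10 mm above the underside); its tip is 69 mm ahead of the handle's centre.
- tape_roll1: bystander: green roll of tape, 61 mm across, 18 high; origin at the middle of its underside
- nut_dish: bystander: clear shallow round dish, 70 mm across, 14 high; origin at the middle of its underside
- collar0: bystander: bronze collar, 26 mm across, 10 high; origin at the middle of its underside
- gauge_block_b: bystander: plain pale steel gauge block, 9x30 mm, 20 high; origin at the middle of its underside
- hex_key0: bystander: dark hexagon key lying flat, 34x92 mm, 9 high; origin at the middle of its underside
Not all that is in view belongs to the job. What is meant by the horseshoe is not purple, red or turquoise, and is the larger of those in its own colour.

How it is judged:
At the end, for the whole second after the job is handed in: The horseshoe gauge hangs at rest on the rail, legs down (leaning under 28 degrees), its middle between the orange collars; the blade gauge is at rest in the slot, in line with it, its handle within 4 mm of the block's face; bystanders within 30 mm of their places (x of horseshoe_grip in the frame of rail_mid between -0.03 and 0.03 m and y of horseshoe_grip in the frame of rail_mid between -0.036 and 0.036 m and z of horseshoe_grip in the frame of rail_mid between 0.03 and 0.048 m and angle between horseshoe_grip's own z axis and vertical below 0.5 rad and angle between the y axis of horseshoe_grip and the y axis of rail_mid, either way round below 0.35 rad and x of blade_handle in the frame of slot_mouth between -0.0275 and -0.019 m and y of blade_handle in the frame of slot_mouth between -0.006 and 0.006 m and z of blade_handle in the frame of slot_mouth between -0.007 and 0.006 m and angle between the x axis of blade_handle and the x axis of slot_mouth, either way round below 0.14 rad and linear speed of each of horseshoe, blade_gauge below 0.03 m/s); the robot touches nothing.
It fails at once if a bystander is moved by more than 30 mm (distance of any of tape_roll1, nut_dish, collar0, gauge_block_b, hex_key0 from where it was at the start of the episode above 0.03 m).
It also fails if it takes over 58 s, if anything falls off the work surface, if the arm or the gripper's body presses on something with over 40 N, if the wrist force passes 120 N, or if a joint passes its speed limit or range.

ROBOT

A 7-joint arm with a two-finger parallel gripper is mounted at the origin on a cart in front of the work surface, level with it; the furniture and walls round the work are solid. World frame = base frame: x ahead of the robot, y to its left, z up, the work surface at z = 0. Lengths are in m, angles in rad, forces in N, time in s.
With the tool pointing down it reaches from about 0.4 to 0.85 m from the base axis. Payload 10.4 kg.
Tool frame: the origin (TCP) lies midway between the tips of the shut fingers; the grasp point (between the pads) lies 19 mm behind it (ctrl.tcp_to_grasp is the distance from the TCP to the grasp point, in m); z points along the fingers, y is the direction in which the jaws open and shut (so a half turn about z gives the same grasp; the last joint's range is limited). The gripper opens to 87 mm and grips with 3 to 60 N. Pads are 19 mm wide; open, the fingers measure 117 mm over their backs; the gripper's body (75 mm by 190 mm) begins 51 mm behind the grasp point.
Start: joints at [-0.023, 0.332, -0.065, 1.46, 0.022, 1.35, -0.088], TCP at [0.625, 0, 0.223] pointing down, gripper open.
Joint ranges: [-2.6, 2.6], [-0.5, 2.12], [-1.47, 1.34], [0.16, 2.42], [-1.27, 4.41], [0.06, 2.06], [-2.6, 2.6]. Speed limits (rad/s): [2.22, 2.22, 2.79, 2.79, 3.14, 3.14, 3.14].

INTERFACE

Orientations are given as a 3x3 rotation matrix whose columns are the frame's x, y, z axes.
In Python, from plant import monitor, viewer, order, ctrl gives the robot as it stands.
- The arm moves only by the tool apply_moves, never from a script. Its argument "motion" is a list of rows, each a list of 2 entries, a list of its own where there are three numbers: the shift along the tool's x, y, z in cm, then the turn about the tool's z in rad. A call has 1 to 20 rows; each row is the pose to reach, as a shift and turn from the pose measured when the call began, along the tool's axes at that moment; what a row does not reach only later rows make up. A row lasts 1/10 s, in which the tool goes at most 50 mm and 8.59 degrees, less where a joint would pass 70% of its speed; a pose out of reach is approached as far as the arm can. A call with a gripper value outside its range is refused whole. "gripper" is the opening, from 0 (shut) to 1 (fully open), set as the call begins (left out, the last holds). The fingers move at their own pace and stop on an object; "squeeze" is the grip in N (left out, the last holds). Time passes only in rows, so rows that repeat a pose let the fingers close. It gives the time, the measured TCP pose, the force and the opening at its end, in the units of the state.
- monitor.state(): the state, without advancing time (a new reading comes with each control period).
- viewer.capture(name): name is "scene" or "side" or "wrist"; returns a dict with "frame" (420x560x3 uint8, blue, green, red), "fx", "fy", "cx", "cy" (pixels), "R" (3x3) and "t" (3): a world point X has camera coordinates R X + t; the wrist camera has in their place "hand_eye" (4x4, takes a point from camera to tool coordinates, whose origin is the TCP and whose axes are the flange's). Camera axes: x right, y down, z forward; pixel columns grow to the right and rows downward; lengths in m; the calibration is good to about 2 mm. A picture is of the moment at which its call begins: read the wrist's pose just before it. There is no depth.
- order.close_job(): hands the job in, once; it reports no verdict.
The state is a dict: "time": time; "qpos": joint angles; "joint_velocities": joint speeds; "joint_torque": joint torques, N m; "ee_pos": TCP position; "orientation": TCP orientation; "ft_force": force on the tool from outside, world axes, zero at the start; "moment": the same for the moment, N m; "finger_gap": finger opening in m.
Only numpy, scipy, OpenCV 4.12 (cv2) and the standard library are available. Lean on these libraries where they do the work, as an engineer would, in place of code of your own. Each camera call takes 0.05 s, during which the arm holds its last target.

## Working session

There is one attempt and no reset: what is moved stays moved. The work goes in short steps, Python scripts to look and compute and a tool call to move; the robot and the scene stay as the last step left them, time stands still between calls to the robot, and variables do not carry over. Pictures are saved under pics/ and viewed, and the job is handed in when it is done.

Besides the shell and the picture viewer there is one more tool, called after ">>>" as a command line: name --argument value ..., lists and objects as JSON in quotes. apply_moves: Moves the arm, as the interface text tells. Its arguments: {"type":"object","properties":{"motion":{"type":"array"},"gripper":{"type":"number"},"squeeze":{"type":"number"}},"required":["motion"]}

```bash
ls; mkdir -p pics; python3 - <<'E'
from plant import monitor, viewer, order, ctrl
import cv2, json, numpy as np
s=monitor.state(); print({k:np.round(v,3).tolist() for k,v in s.items()}); print([a for a in dir(ctrl) if a[0]!='_'])
for n in ["scene","side","wrist"]:
    c=viewer.capture(n); cv2.imwrite(f"pics/{n}0.png",c["frame"])
    print(n,{k:np.round(v,4).tolist() for k,v in c.items() if k!="frame"})
    np.savez(f"{n}0.npz",**c)
E
```

```text
pics
{'time': 0.0, 'qpos': [-0.023, 0.333, -0.065, 1.461, 0.022, 1.35, -0.089], 'joint_velocities': [-0.002, 0.0, -0.001, -0.001, 0.001, 0.001, 0.001], 'joint_torque': [-0.0, -62.325, 0.024, -38.989, -0.061, 0.04, 0.0], 'ee_pos': [0.625, -0.0, 0.222], 'orientation': [[0.0, 1.0, -0.001], [1.0, -0.0, -0.0], [-0.0, -0.001, -1.0]], 'ft_force': [-0.177, 0.99, 0.738], 'moment': [-0.042, 0.007, -0.03], 'finger_gap': 0.087}
['Unreachable', 'tcp_to_grasp']
scene {'fx': 501.0216, 'fy': 501.0216, 'cx': 274.6804, 'cy': 210.9325, 'R': [[0.7739, -0.6329, 0.0234], [-0.2416, -0.3291, -0.9129], [0.5855, 0.7008, -0.4076]], 't': [-0.2338, 0.3832, 0.8499]}
side {'fx': 502.4524, 'fy': 502.4524, 'cx': 280.8892, 'cy': 218.3023, 'R': [[-0.8875, -0.4606, -0.015], [-0.2942, 0.5913, -0.7508], [0.3547, -0.662, -0.6603]], 't': [0.5212, 0.1405, 1.4557]}
wrist {'fx': 324.125, 'fy': 324.125, 'cx': 281.6806, 'cy': 216.2989, 'hand_eye': [[-0.0, -0.9645, -0.2641, 0.0726], [1.0, 0.0, -0.0001, 0.0], [0.0001, -0.2641, 0.9645, -0.162], [0.0, 0.0, 0.0, 1.0]]}
```

View pics/scene0.png

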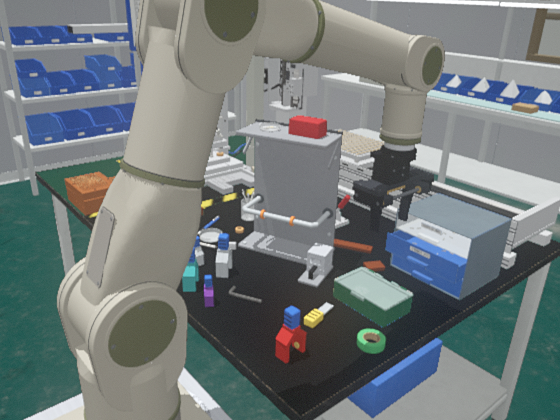

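View pics/side0.png

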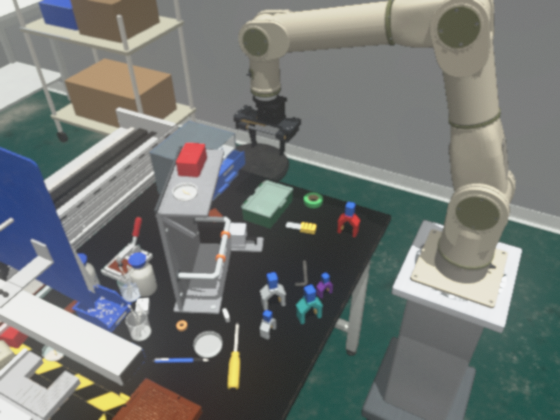

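View pics/wrist0.png

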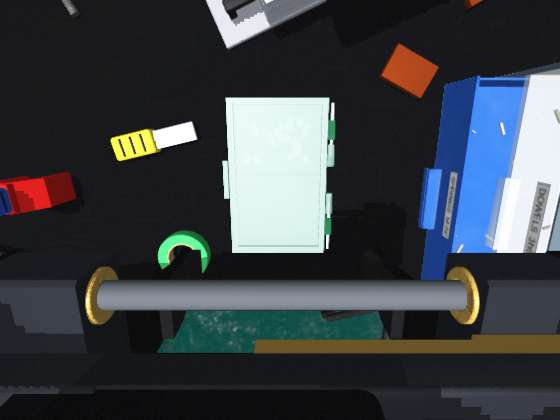

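```bash
python3 - <<'E'
import cv2
a=cv2.imread("pics/scene0.png"); 
cv2.imwrite("pics/s_a.png",cv2.resize(a[200:350,170:370],None,fx=4,fy=4,interpolation=cv2.INTER_CUBIC))
b=cv2.imread("pics/side0.png"); 
cv2.imwrite("pics/d_a.png",cv2.resize(b[190:340,160:360],None,fx=4,fy=4,interpolation=cv2.INTER_CUBIC))
E
```

```text
(no output)
```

View pics/s_a.png

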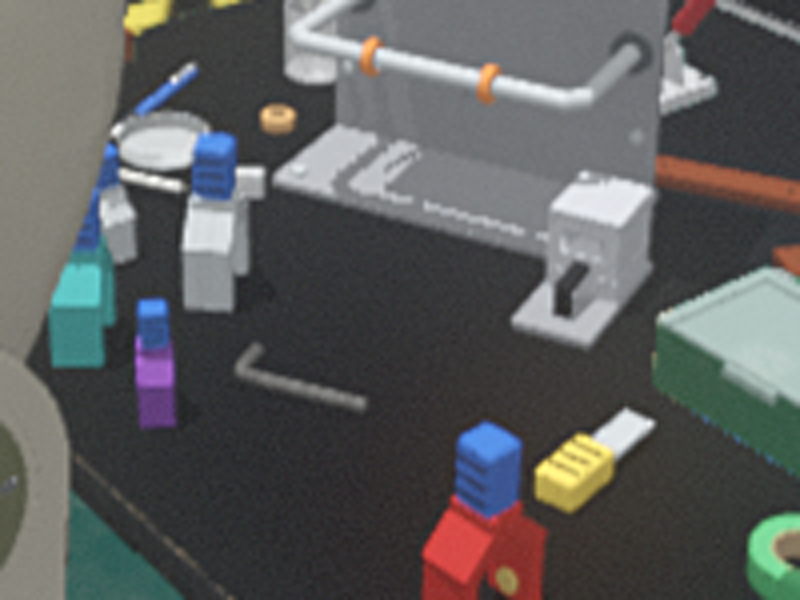

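View pics/d_a.png

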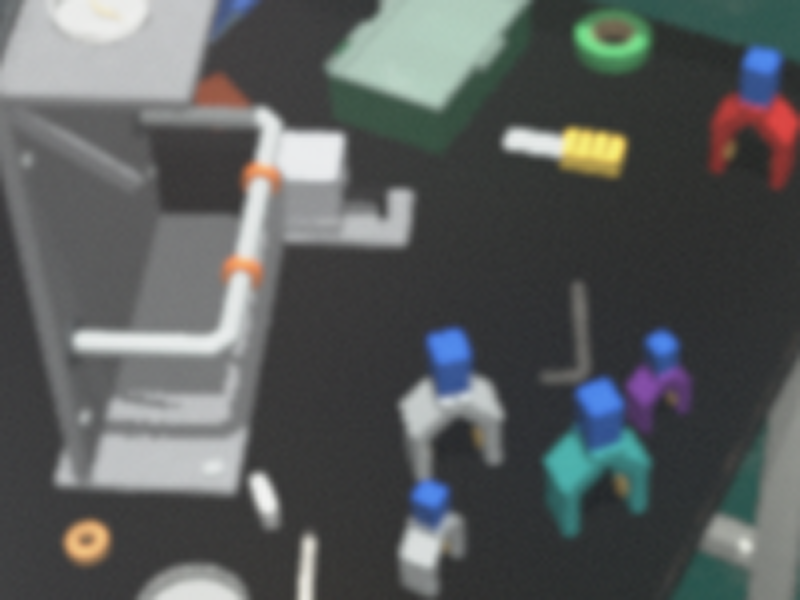

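```bash
cat > h.py <<'E'
import numpy as np, cv2
from scipy.optimize import least_squares
from scipy.spatial.transform import Rotation as Rn
def zs(n,o,u,v,f=4): return (n,o[0]+(u+.5)/f-.5,o[1]+(v+.5)/f-.5)
def load(n):
    c=dict(np.load(n+".npz")); 
    if "pose_R" in c:
        pass
    return c
def cam(c,ee=None,ori=None):
    K=np.array([[c["fx"],0,c["cx"]],[0,c["fy"],c["cy"]],[0,0,1.]])
    if "R" in c: return K,np.array(c["R"]),np.array(c["t"])
    H=np.array(c["hand_eye"]); T=np.eye(4);T[:3,:3]=ori;T[:3,3]=ee
    W=np.linalg.inv(T@H); return K,W[:3,:3],W[:3,3]
def proj(C,X):
    K,R,t=C; p=(R@np.atleast_2d(X).T).T+t; q=(K@p.T).T; return q[:,:2]/q[:,2:]
def onplane(C,u,v,z):
    K,R,t=C; d=R.T@np.linalg.inv(K)@np.array([u,v,1.]); o=-R.T@t; return o+d*(z-o[2])/d[2]
def tri(obs):
    f=lambda X:np.concatenate([proj(C,X)[0]-np.array(p) for C,p in obs])
    r=least_squares(f,[.7,0,.05]); return r.x,r.fun
def yawR(a): return Rn.from_euler('z',a).as_matrix()
E
python3 - <<'E'
from h import *
S=cam(load("scene0"));D=cam(load("side0"));W=cam(load("wrist0"),[.625,0,.222],np.array([[0,1,-.001],[1,0,0],[0,-.001,-1]]))
zS=lambda u,v:np.array(zs(0,(170,200),u,v)[1:]); zD=lambda u,v:np.array(zs(0,(160,190),u,v)[1:])
print("cams",-S[1].T@S[2],-D[1].T@D[2])
obs=[(S,zS(371,56),(0,.045,.125)),(S,zS(488,83),(0,-.045,.125)),(D,zD(261,178),(0,-.045,.125)),(D,zD(243,271),(0,.045,.125)),
(S,zS(514,322),(-.09,-.107,.008)),(S,zS(588,345),(-.09,-.163,.008))]
def f(p): return np.concatenate([proj(C,yawR(p[2])@np.array(X)+[p[0],p[1],0])[0]-q for C,q,X in obs])
r=least_squares(f,[.8,0,0],loss='soft_l1');print("stand",r.x,r.fun.round(1))
p=r.x;st=lambda X:yawR(p[2])@np.array(X)+[p[0],p[1],0]
print("rail",st([0,0,.125]),"slot approx")
for n,X in [("shelfL",(-.005,.13,.34)),("shelfR",(-.005,-.13,.34))]: print(n,proj(S,st(X)),proj(D,st(X)))
# block front edge
for n,(u,v),z in [("bfl",(551,208),.067),("bfr",(632,235),.067),("bbr",(655,185),.067)]:
    X=onplane(S,*zS(u,v),z); print(n,X,yawR(p[2]).T@(X-[p[0],p[1],0]))
g,e=tri([(S,zS(213,168)),(D,zD(451,360))]);print("grip",g,e)
for u,v in [(418,480),(492,462)]: print("leg",onplane(D,*zD(u,v),0))
for u,v in [(134,144)]: print("handle",onplane(W,u,v,.02), onplane(S,*zS(575,470),.013))
print("tip",onplane(W,196,132,.0125),onplane(S,*zS(642,418),.0125))
E
```

```text
cams [-0.22413071 -0.61746284  0.70167059] [-0.012413    1.12057179  1.07448688]
stand [0.58475846 0.33767558 0.40649249] [ 0.8 -0.   0.7  0.1  1.1  0.3  0.4  0.4 -1.  -1.3  0.3 -1.3]
rail [0.58475846 0.33767558 0.125     ] slot approx
shelfL [[235.53470561 134.38642073]] [[207.70415887 217.74295547]]
shelfR [[325.90188332 149.57833886]] [[225.74256225 152.16157706]]
bfl [0.59049353 0.21884243 0.067     ] [-0.0417177  -0.11141742  0.067     ]
bfr [0.60785667 0.1607695  0.067     ] [-0.04873089 -0.1716234   0.067     ]
bbr [0.66897411 0.20032817 0.067     ] [ 0.02304739 -0.15945345  0.067     ]
grip [0.4216338  0.36100258 0.09156443] [ 0.71634745 -0.55797207  0.57976065  0.69334797]
leg [0.43401596 0.39310097 0.        ]
leg [0.39664966 0.35715173 0.        ]
handle [0.46262017 0.05518605 0.02      ] [0.45853292 0.05155018 0.013     ]
tip [0.52967337 0.06784107 0.0125    ] [0.52664407 0.06540104 0.0125    ]
```

```bash
python3 - <<'E'
from h import *
S=cam(load("scene0"));D=cam(load("side0"));W=cam(load("wrist0"),[.625,0,.222],np.array([[0,1,-.001],[1,0,0],[0,-.001,-1]]))
zS=lambda u,v:np.array(zs(0,(170,200),u,v)[1:]); zD=lambda u,v:np.array(zs(0,(160,190),u,v)[1:])
print("red",tri([(S,zS(489,468)),(D,zD(761,75))]))
print("turq",tri([(S,zS(85,225)),(D,zD(600,413))]))
print("small",tri([(S,zS(107,168)),(D,zD(431,503))]))
print("hexkey",onplane(S,*zS(245,365),0),onplane(S,*zS(365,403),0))
print("tape",onplane(W,184,255,.018))
print("purple",tri([(S,zS(153,325)),(D,zD(662,350))]))
a=cv2.imread("pics/wrist0.png");cv2.imwrite("pics/w_a.png",cv2.resize(a[90:230,60:260],None,fx=4,fy=4,interpolation=cv2.INTER_CUBIC))
E
```

```text
red (array([0.34811443, 0.00343641, 0.09149765]), array([ 0.30854017, -0.24632121,  0.37091532,  0.45569903]))
turq (array([0.31935247, 0.35289413, 0.08600662]), array([ 0.3870377 , -0.26394515,  0.33363726,  0.34686684]))
small (array([0.39126624, 0.4482935 , 0.06321489]), array([ 0.17222632, -0.12333769,  0.13162548,  0.14393308]))
hexkey [0.38148925 0.27165686 0.        ] [0.41591309 0.19266807 0.        ]
tape [ 0.50648359 -0.07623442  0.018     ]
purple (array([0.31296698, 0.26475266, 0.05998783]), array([ 0.62899751, -0.42935735,  0.59950181,  0.62387425]))
```

View pics/w_a.png

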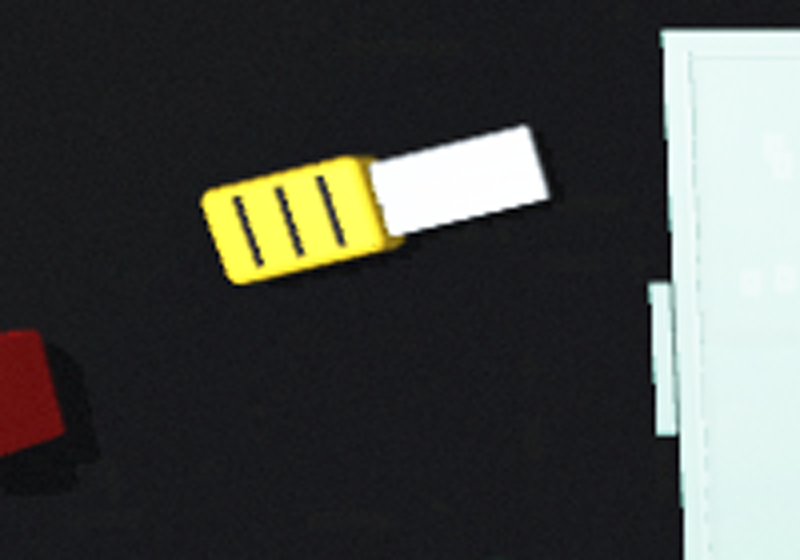

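>>> apply_moves --motion '[[[2, -6, 3], -0.15], [[5.3, -17, 9], -0.6], [[5.3, -17, 9], -0.75], [[5.3, -17, 9], -0.9], [[5.3, -17, 9], -1.05], [[5.3, -17, 9], -1.2], [[5.3, -17, 9], -1.35], [[5.3, -17, 9], -1.5], [[5.3, -17, 9], -1.65], [[5.3, -17, 9], -1.787], [[5.3, -17, 9], -1.787], [[5.3, -17, 9], -1.787], [[5.3, -17, 9], -1.787], [[5.3, -17, 9], -1.787]]' --gripper 1

```text
time: 1.55
ee_pos: [0.4545, 0.053, 0.132]
orientation: [[-0.978, -0.21, -0.001], [-0.21, 0.978, -0.0], [0.001, 0.0, -1.0]]
ft_force: [0.3, -0.5, 0.7]
finger_gap: 0.087
```

```bash
cat > cap.py <<'E'
import sys
from plant import monitor, viewer
import cv2, numpy as np
def snap(n,tag):
    s=monitor.state(); c=viewer.capture(n); 
    d={k:np.array(v) for k,v in c.items()}; d["ee"]=np.array(s["ee_pos"]); d["ori"]=np.array(s["orientation"])
    np.savez(f"{n}{tag}.npz",**d); cv2.imwrite(f"pics/{n}{tag}.png",c["frame"]); return s
if __name__=="__main__":
    tag=sys.argv[1]
    for n in sys.argv[2:]: s=snap(n,tag)
    s=monitor.state()
    for k in ["time","qpos","ee_pos","orientation","ft_force","finger_gap"]: print(k,np.round(s[k],4).tolist())
E
python3 cap.py 1 wrist
```

```text
time 1.6
qpos [0.0065, 0.0539, -0.2274, 1.9883, 0.0134, 1.102, 1.5564]
ee_pos [0.4546, 0.053, 0.1321]
orientation [[-0.9776, -0.2106, -0.0012], [-0.2106, 0.9776, -0.0], [0.0012, 0.0002, -1.0]]
ft_force [0.428, 0.0666, 0.6817]
finger_gap 0.0871
```

View pics/wrist1.png

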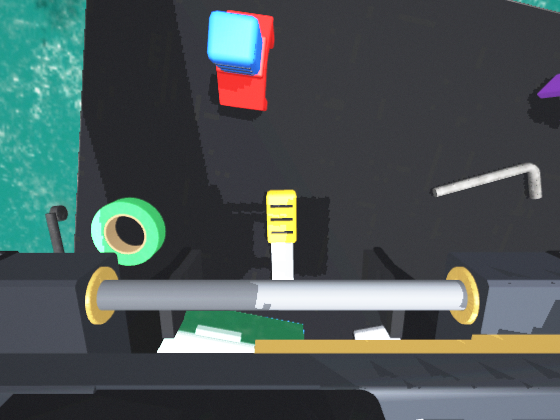

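```bash
python3 - <<'E'
from h import *
c=load("wrist1");W=cam(c,c["ee"],c["ori"])
im=c["frame"].astype(int); m=(im[:,:,2]>150)&(im[:,:,1]>120)&(im[:,:,0]<120)
v,u=np.where(m[180:250,250:310]); print(u.min()+250,u.max()+250,v.min()+180,v.max()+180)
for v0 in (195,205,215,225,235): r=np.where(m[v0,250:310])[0]; print(v0,r.min()+250,r.max()+250)
tool=lambda X:c["ori"].T@(X-c["ee"])
for p in [(281.5,190.5,.02),(281.5,240,.02)]: print(tool(onplane(W,*p)),onplane(W,*p))
print(tool(onplane(W,282,275,.0125)))
E
```

```text
266 296 190 242
195 266 296
205 266 295
215 267 296
225 267 296
235 267 296
[0.01997295 0.00029634 0.11206483] [0.43482466 0.04903477 0.02      ]
[-0.02496302  0.00028863  0.11201096] [0.47875679 0.05847996 0.02      ]
[-0.0627142   0.00075763  0.11946581]
```

>>> apply_moves --motion '[[[0.4, 0, 4], 0], [[0.4, 0, 8], 0], [[0.4, 0, 11], 0], [[0.4, 0, 12.7], 0], [[0.4, 0, 12.7], 0], [[0.4, 0, 12.7], 0]]'

```text
time: 2.2
ee_pos: [0.4507, 0.0522, 0.0055]
orientation: [[-0.978, -0.209, -0.001], [-0.209, 0.978, 0.0], [0.001, 0.0, -1.0]]
ft_force: [0.4, -1.0, 0.4]
finger_gap: 0.0867
```

>>> apply_moves --motion '[[[0, 0, 0], 0], [[0, 0, 0], 0], [[0, 0, 0], 0], [[0, 0, 0], 0], [[0, 0, 0], 0], [[0, 0, 0], 0], [[0, 0, 0], 0]]' --gripper 0 --squeeze 30

```text
time: 2.9
ee_pos: [0.4507, 0.0522, 0.0055]
orientation: [[-0.978, -0.209, -0.001], [-0.209, 0.978, 0.0], [0.001, 0.0, -1.0]]
ft_force: [-0.4, -0.6, 0.3]
finger_gap: 0.0387
```

```bash
python3 cap.py 2 wrist
```

```text
time 2.95
qpos [-0.0081, 0.2306, -0.2236, 2.1035, 0.0692, 0.8156, 1.508]
ee_pos [0.4506, 0.0522, 0.0055]
orientation [[-0.9779, -0.2091, -0.0014], [-0.2091, 0.9779, 0.0], [0.0014, 0.0003, -1.0]]
ft_force [-0.5115, 0.3872, 0.2784]
finger_gap 0.0348
```

View pics/wrist2.png

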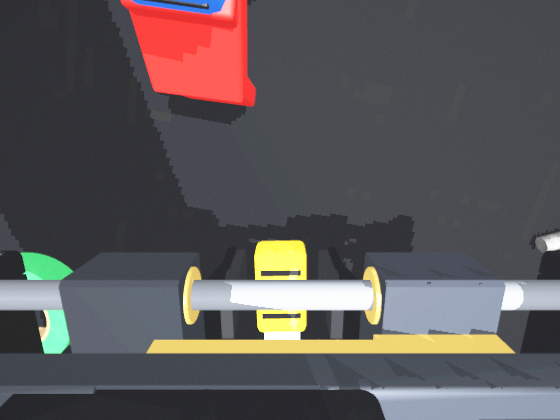

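>>> apply_moves --motion '[[[0, 0, 0], 0], [[0, 0, 0], 0], [[0, 0, 0], 0], [[0, 0, -2], 0], [[0, 0, -5], 0], [[0, 0, -8], 0], [[-1.8, 3, -8], 0], [[-4, 6, -8], -0.1], [[-5.8, 8.7, -8], -0.196], [[-5.8, 8.7, -8], -0.196], [[-5.8, 8.7, -8], -0.196], [[-5.8, 8.7, -8], -0.196]]'

```text
time: 4.15
ee_pos: [0.4889, 0.1484, 0.085]
orientation: [[-0.919, -0.394, -0.002], [-0.394, 0.919, -0.001], [0.002, 0.0, -1.0]]
ft_force: [0.3, -0.4, -1.8]
finger_gap: 0.0255
```

```bash
python3 cap.py 3 wrist scene side; python3 - <<'E'
import cv2
a=cv2.imread("pics/scene3.png"); 
cv2.imwrite("pics/s_3.png",cv2.resize(a[220:320,230:350],None,fx=6,fy=6,interpolation=cv2.INTER_CUBIC))
a=cv2.imread("pics/side3.png"); 
cv2.imwrite("pics/d_3.png",cv2.resize(a[180:280,190:310],None,fx=6,fy=6,interpolation=cv2.INTER_CUBIC))
E
```

```text
time 4.3
qpos [-0.1047, 0.2299, -0.3094, 1.9029, 0.0812, 1.0224, 1.5268]
ee_pos [0.4892, 0.1484, 0.0854]
orientation [[-0.9191, -0.394, -0.0015], [-0.394, 0.9191, -0.0004], [0.0015, 0.0002, -1.0]]
ft_force [0.6467, -0.5085, -1.0397]
finger_gap 0.0258
```

View pics/wrist3.png

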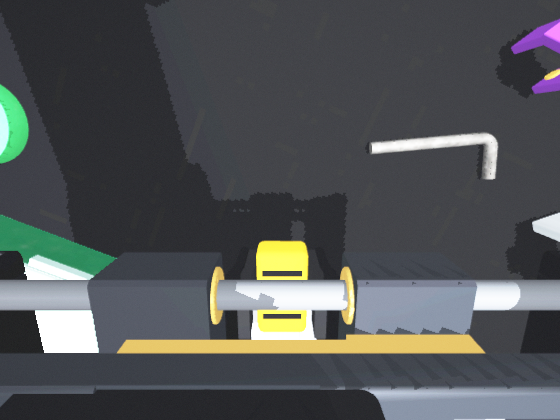

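View pics/s_3.png

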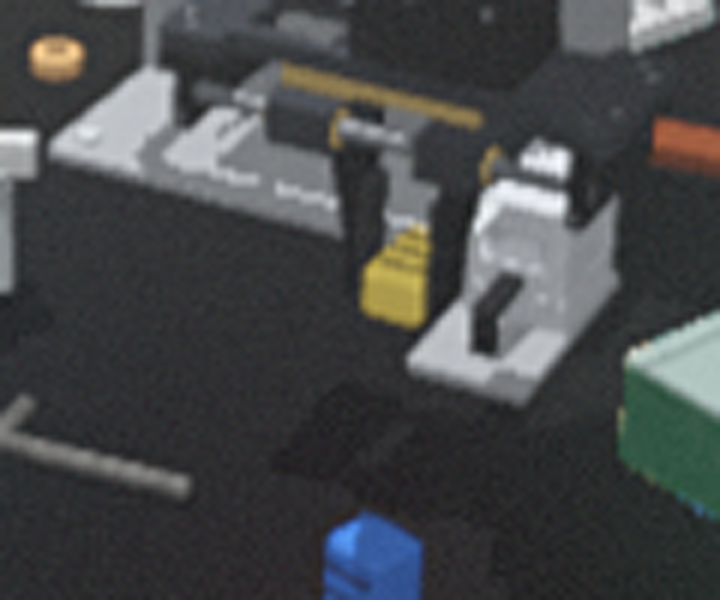

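View pics/d_3.png

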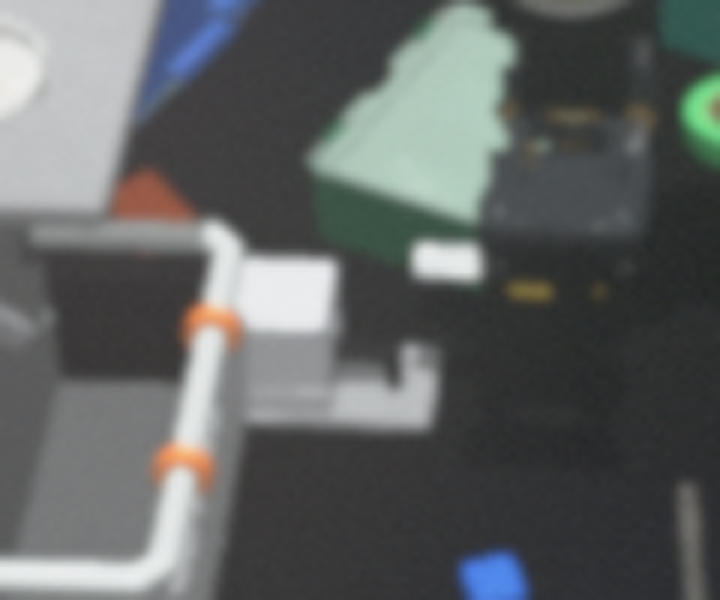

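```bash
python3 - <<'E'
import cv2
a=cv2.imread("pics/scene0.png"); 
cv2.imwrite("pics/s_b.png",cv2.resize(a[236:296,286:346],None,fx=10,fy=10,interpolation=cv2.INTER_CUBIC))
a=cv2.imread("pics/side0.png"); 
cv2.imwrite("pics/d_b.png",cv2.resize(a[205:265,215:275],None,fx=10,fy=10,interpolation=cv2.INTER_CUBIC))
E
```

```text
(no output)
```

View pics/s_b.png

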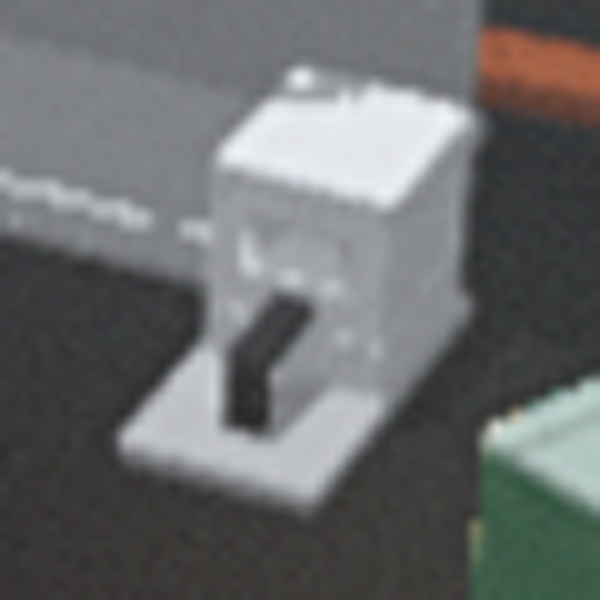

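View pics/d_b.png

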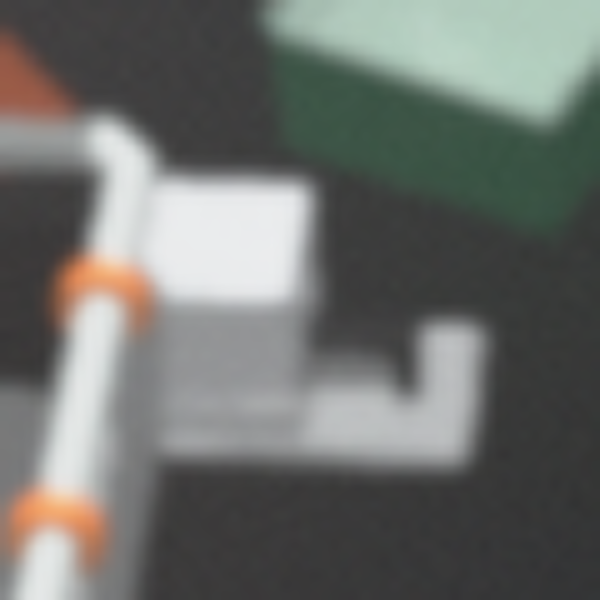

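```bash
cat > stand.py <<'E'
from h import *
S=cam(load("scene0"));D=cam(load("side0"))
zS=lambda u,v:np.array(zs(0,(170,200),u,v)[1:]); 
s10=lambda u,v:np.array(zs(0,(286,236),u,v,10)[1:]); d10=lambda u,v:np.array(zs(0,(215,205),u,v,10)[1:])
obs=[(S,zS(371,56),(0,.045,.125)),(S,zS(488,83),(0,-.045,.125)),(D,d10(103,290),(0,-.045,.125)),(D,d10(58,530),(0,.045,.125)),
(S,s10(120,437),(-.09,-.107,.008)),(S,s10(312,500),(-.09,-.163,.008)),(D,d10(468,457),(-.09,-.107,.008)),(D,d10(488,325),(-.09,-.163,.008)),
(S,s10(216,162),(None,-.11,.067)),(S,s10(392,207),(None,-.16,.067)),(D,d10(300,303),(None,-.11,.067)),(D,d10(313,183),(None,-.16,.067))]
def f(p):
    o=[]
    for C,q,X in obs:
        X=np.array([p[3] if X[0] is None else X[0],X[1],X[2]])
        e=proj(C,yawR(p[2])@X+[p[0],p[1],0])[0]-q
        o+=list(e-(p[4:6] if C is S else p[6:8])); 
    return np.array(o+list(p[4:8]*1.))
r=least_squares(f,[.58,.33,.4,-.045,0,0,0,0],loss='soft_l1')
p=r.x;st=lambda X:yawR(p[2])@np.array(X)+[p[0],p[1],0]
if __name__=="__main__":
    print(p.round(4),r.fun.round(1).reshape(-1,2))
    print("mouth",st([p[3],-.135,.045]),"rail",st([0,0,.125]))
E
python3 stand.py
```

```text
[ 0.5849  0.3381  0.4124 -0.0409  0.228  -0.394   0.4269  0.0189] [[ 0.5  0.3]
 [ 0.4  0.4]
 [ 0.5  0.9]
 [-0.1  0.3]
 [-0.4 -0.2]
 [ 0.2 -0.8]
 [ 0.2 -0.4]
 [-0.1 -0.1]
 [-0.3 -0.2]
 [-0.2 -0.1]
 [-0.4 -0.6]
 [ 0.3  0. ]
 [ 0.2 -0.4]
 [ 0.4  0. ]]
mouth [0.60158145 0.19807065 0.045     ] rail [0.58490202 0.33812852 0.125     ]
```

>>> apply_moves --motion '[[[0, 0, 1.5], 0], [[-1, 0, 3.5], -0.008], [[-2, 0, 4.5], -0.008], [[-3, 0, 4.5], -0.008], [[-3, 0, 4.5], -0.008], [[-3, 0, 4.5], -0.008]]'

```text
time: 4.9
ee_pos: [0.517, 0.1602, 0.0411]
orientation: [[-0.916, -0.401, -0.001], [-0.401, 0.916, -0.0], [0.001, 0.0, -1.0]]
ft_force: [0.6, 0.2, -0.7]
finger_gap: 0.0259
```

```bash
python3 cap.py 4 scene side; python3 - <<'E'
import cv2
a=cv2.imread("pics/scene4.png"); 
cv2.imwrite("pics/s_4.png",cv2.resize(a[226:306,266:346],None,fx=8,fy=7.5,interpolation=cv2.INTER_CUBIC))
a=cv2.imread("pics/side4.png"); 
cv2.imwrite("pics/d_4.png",cv2.resize(a[195:275,205:285],None,fx=8,fy=7.5,interpolation=cv2.INTER_CUBIC))
E
```

```text
time 5.0
qpos [-0.1271, 0.3467, -0.2983, 1.8623, 0.123, 0.9512, 1.5032]
ee_pos [0.5167, 0.1601, 0.041]
orientation [[-0.916, -0.4012, -0.0008], [-0.4012, 0.916, -0.0004], [0.0009, -0.0, -1.0]]
ft_force [-0.0989, 0.1805, -1.543]
finger_gap 0.0257
```

View pics/s_4.png

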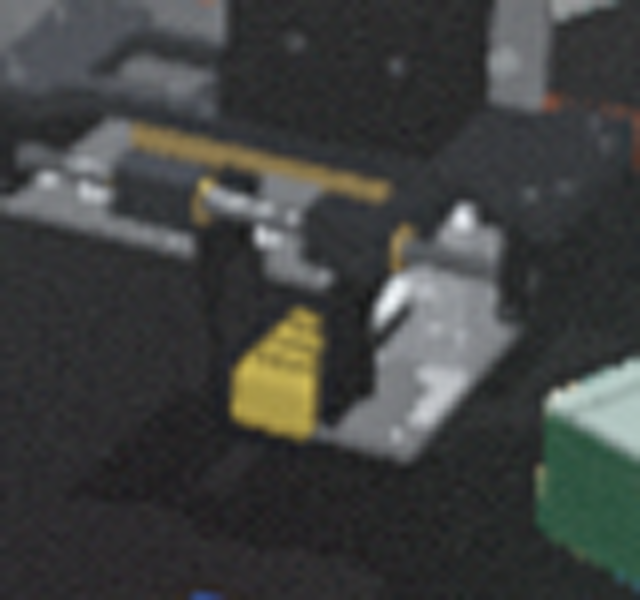

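View pics/d_4.png

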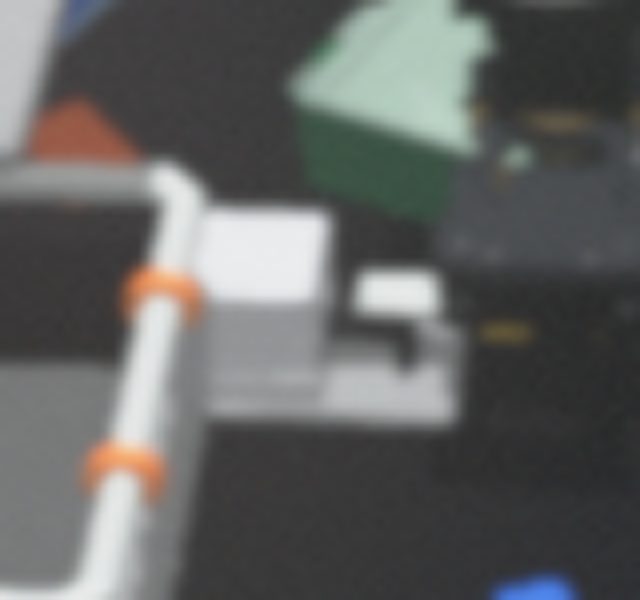

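```bash
python3 - <<'E'
from stand import *
ee=np.array([.5167,.1601,.041]);R=np.array([[-.916,-.4012,0],[-.4012,.916,0],[0,0,-1.]])
def tw(x,y,z): return ee+R@np.array([-x,y,-z])  # x fwd, y left, z up rel TCP
hc=np.array([.007,0,.0045])
P=lambda C,X,o,b: ((proj(C,X)[0]-b-np.array(o)+.5)*[8,7.5]-.5).round(0)
for y in (.013,-.013):
  for z in (.01,-.01): print("hrear",y,z,P(S,tw(hc[0]-.023,y,hc[2]+z),(266,226),p[4:6]))
for y in (.01,-.01): print("tip",y,P(D,tw(hc[0]+.069,y,hc[2]+.0025),(205,195),p[6:8]))
E
```

```text
hrear 0.013 0.01 [224. 374.]
hrear 0.013 -0.01 [222. 426.]
hrear -0.013 0.01 [302. 395.]
hrear -0.013 -0.01 [299. 447.]
tip 0.01 [370. 307.]
tip -0.01 [376. 273.]
```

```bash
python3 - <<'E'
from h import *
c=load("wrist3");W=cam(c,c["ee"],c["ori"])
im=c["frame"].astype(int); m=(im[:,:,2]>130)&(im[:,:,1]>110)&(im[:,:,0]<100)
for col in (265,275,282,290,300): r=np.where(m[230:338,col])[0]+230; print(col,r.min(),r.max())
for v0 in (250,265,325,330): r=np.where(m[v0,235:330])[0]+235; print(v0,r.min(),r.max())
tool=lambda X:c["ori"].T@(X-c["ee"])
for u,v,z in [(282,241,.0045+.01),(282,331,.0145),(256,265,.0145),(307,265,.0145)]: print(tool(onplane(W,u,v,c["ee"][2]+z)))
E
```

```text
265 241 319
275 241 319
282 241 330
290 241 319
300 241 319
250 257 306
265 256 307
325 259 305
330 262 302
[ 0.01934421  0.00049188 -0.01445394]
[-0.03043381  0.00050354 -0.01457232]
[ 0.00684297 -0.01230597 -0.01448616]
[ 0.00683216  0.01280517 -0.01448131]
```

```bash
python3 - <<'E'
from stand import *
ee=np.array([.5167,.1601,.041]);R=np.array([[-.916,-.4012,0],[-.4012,.916,0],[0,0,-1.]])
def tw(x,y,z): return ee+R@np.array([-x,y,-z])
U=lambda u,v,o:np.array([(u+.5)/8-.5+o[0],(v+.5)/7.5-.5+o[1]])
ob=[(S,U(231,365,(266,226)),(-.023,.013,.01)),(S,U(232,420,(266,226)),(-.023,.013,-.01)),(S,U(317,380,(266,226)),(-.023,-.013,.01)),(S,U(314,438,(266,226)),(-.023,-.013,-.01)),
(D,U(354,311,(205,195)),(.069,.01,.0025)),(D,U(360,271,(205,195)),(.069,-.01,.0025))]
def f(q): return np.concatenate([proj(C,tw(*(np.array(X)+q)))[0]-u-(p[4:6] if C is S else p[6:8]) for C,u,X in ob])
r=least_squares(f,[.007,0,.0045]);print(r.x,r.fun.round(1))
q=r.x
h=tw(*q);R2=yawR(p[2]);print("handle in slot frame",R2.T@(h-st([p[3],-.135,.045])))
E
```

```text
[ 0.0139119  -0.00055291  0.00436323] [ 0.6  0.1  0.1 -0.4 -0.6  0.8 -0.6 -0.  -0.2 -0.7 -0.2  0.1]
handle in slot frame [-0.07907188 -0.00131127  0.00036323]
```

>>> apply_moves --motion '[[[-0.5, 0.08, 0], 0], [[-1.5, 0.08, 0], 0], [[-2.3, 0.08, 0], 0], [[-3.1, 0.08, 0], 0], [[-3.9, 0.08, 0], 0], [[-4.5, 0.08, 0], 0], [[-4.9, 0.08, 0], 0], [[-4.9, 0.08, 0], 0]]'

```text
time: 5.8
ee_pos: [0.5616, 0.1807, 0.0408]
orientation: [[-0.916, -0.401, -0.001], [-0.401, 0.916, -0.0], [0.001, 0.0, -1.0]]
ft_force: [0.2, 0.1, -1.4]
finger_gap: 0.0257
```

```bash
python3 cap.py 5 scene side; python3 - <<'E'
import cv2
a=cv2.imread("pics/scene5.png"); 
cv2.imwrite("pics/s_5.png",cv2.resize(a[226:306,266:346],None,fx=8,fy=7.5,interpolation=cv2.INTER_CUBIC))
a=cv2.imread("pics/side5.png"); 
cv2.imwrite("pics/d_5.png",cv2.resize(a[195:275,205:285],None,fx=8,fy=7.5,interpolation=cv2.INTER_CUBIC))
E
```

```text
time 5.9
qpos [-0.1542, 0.4381, -0.287, 1.7342, 0.1441, 0.9912, 1.4888]
ee_pos [0.5611, 0.1804, 0.0408]
orientation [[-0.916, -0.4012, -0.0011], [-0.4012, 0.916, -0.0005], [0.0013, -0.0, -1.0]]
ft_force [-0.2419, 0.0039, -1.7469]
finger_gap 0.0257
```

View pics/s_5.png

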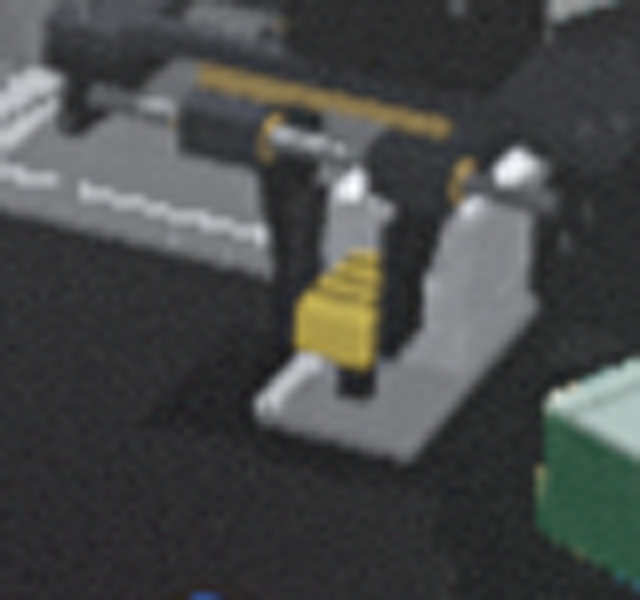

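View pics/d_5.png

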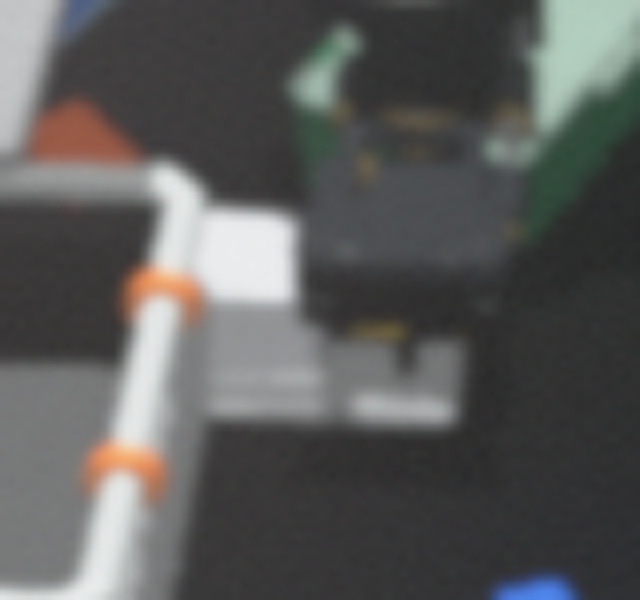

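>>> apply_moves --motion '[[[-0.3, 0, 0], 0], [[-0.6, 0, 0], 0], [[-0.8, 0, 0], 0], [[-0.8, 0, 0], 0]]'

```text
time: 6.3
ee_pos: [0.5687, 0.1838, 0.0409]
orientation: [[-0.916, -0.401, -0.001], [-0.401, 0.916, -0.0], [0.001, 0.0, -1.0]]
ft_force: [-0.6, 0.9, -1.2]
finger_gap: 0.0255
```

>>> apply_moves --motion '[[[-0.2, 0, 0], 0], [[-0.4, 0, 0], 0], [[-0.4, 0, 0], 0]]'

```text
time: 6.6
ee_pos: [0.5711, 0.1847, 0.0403]
orientation: [[-0.916, -0.401, -0.004], [-0.401, 0.916, -0.002], [0.004, -0.0, -1.0]]
ft_force: [-5.1, -1.4, 1.4]
finger_gap: 0.0255
```

>>> apply_moves --motion '[[[-0.2, 0, 0], 0], [[-0.4, 0, 0], 0], [[-0.4, 0, 0], 0]]'

```text
time: 6.9
ee_pos: [0.5712, 0.1847, 0.0391]
orientation: [[-0.916, -0.401, -0.012], [-0.401, 0.916, -0.006], [0.013, -0.0, -1.0]]
ft_force: [-15.0, -5.7, 7.1]
finger_gap: 0.0257
```

```bash
python3 cap.py 6 wrist scene; python3 - <<'E'
import cv2
a=cv2.imread("pics/scene6.png"); 
cv2.imwrite("pics/s_6.png",cv2.resize(a[226:306,266:346],None,fx=8,fy=7.5,interpolation=cv2.INTER_CUBIC))
E
```

```text
time 7.0
qpos [-0.1627, 0.4685, -0.2828, 1.6938, 0.1494, 1.0136, 1.4861]
ee_pos [0.5712, 0.1847, 0.0391]
orientation [[-0.9159, -0.4011, -0.0119], [-0.4011, 0.916, -0.0056], [0.0131, -0.0004, -0.9999]]
ft_force [-15.8458, -6.3093, 6.3825]
finger_gap 0.0256
```

View pics/s_6.png

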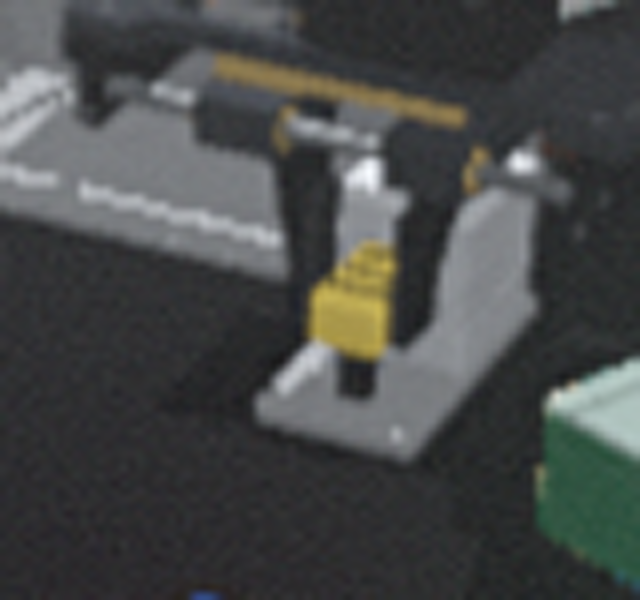

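View pics/wrist6.png

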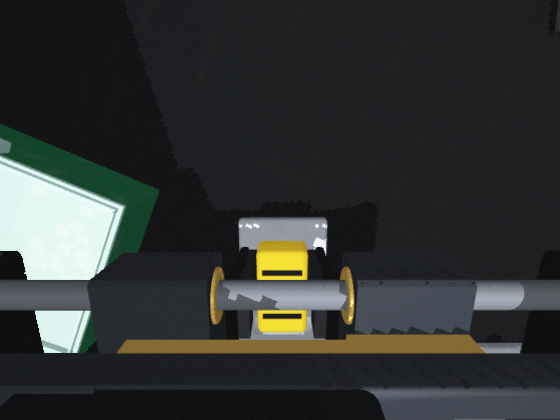

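>>> apply_moves --motion '[[[0, 0, 0], 0], [[0, 0, 0], 0], [[0, 0, 0], 0], [[0, 0, 0], 0], [[0, 0, 0], 0]]' --gripper 0.6

```text
time: 7.5
ee_pos: [0.5715, 0.1848, 0.0393]
orientation: [[-0.916, -0.401, -0.011], [-0.401, 0.916, -0.005], [0.012, -0.0, -1.0]]
ft_force: [-0.1, 0.7, -0.1]
finger_gap: 0.0508
```

>>> apply_moves --motion '[[[0.5, 0, -3], 0], [[1.5, 0, -7], 0], [[3.5, 0, -11], 0], [[6, 0, -14], 0], [[6, 0, -14], 0], [[6, 0, -14], 0]]'

```text
time: 8.1
ee_pos: [0.5185, 0.1615, 0.1809]
orientation: [[-0.916, -0.401, -0.009], [-0.401, 0.916, -0.005], [0.01, -0.001, -1.0]]
ft_force: [-0.8, 0.1, 0.4]
finger_gap: 0.0519
```

```bash
python3 cap.py 7 wrist scene side; python3 - <<'E'
import cv2
a=cv2.imread("pics/scene7.png"); 
cv2.imwrite("pics/s_7.png",cv2.resize(a[226:306,266:346],None,fx=8,fy=7.5,interpolation=cv2.INTER_CUBIC))
a=cv2.imread("pics/side7.png"); 
cv2.imwrite("pics/d_7.png",cv2.resize(a[195:275,205:285],None,fx=8,fy=7.5,interpolation=cv2.INTER_CUBIC))
E
```

```text
time 8.25
qpos [-0.1136, 0.2097, -0.3095, 1.7145, 0.067, 1.242, 1.5443]
ee_pos [0.518, 0.1615, 0.1788]
orientation [[-0.9159, -0.4012, -0.013], [-0.4012, 0.916, -0.0057], [0.0142, 0.0, -0.9999]]
ft_force [0.4329, -0.137, -0.0018]
finger_gap 0.0522
```

View pics/s_7.png

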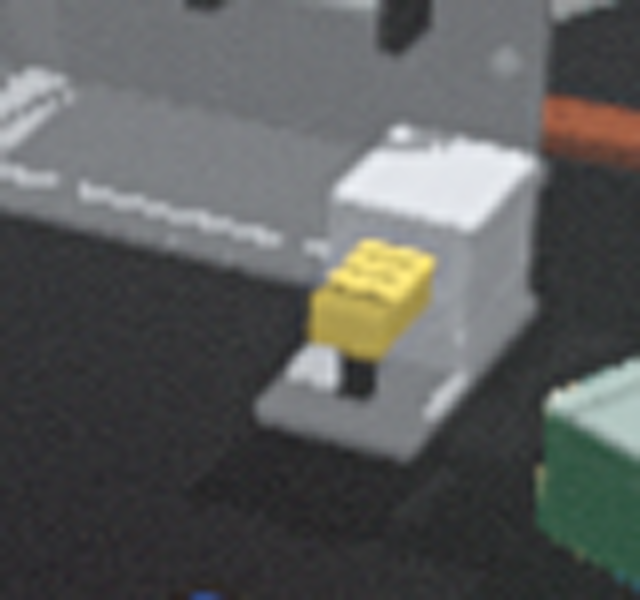

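View pics/wrist7.png

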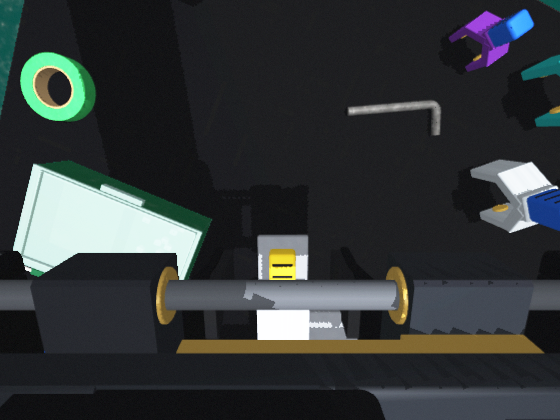

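View pics/d_7.png

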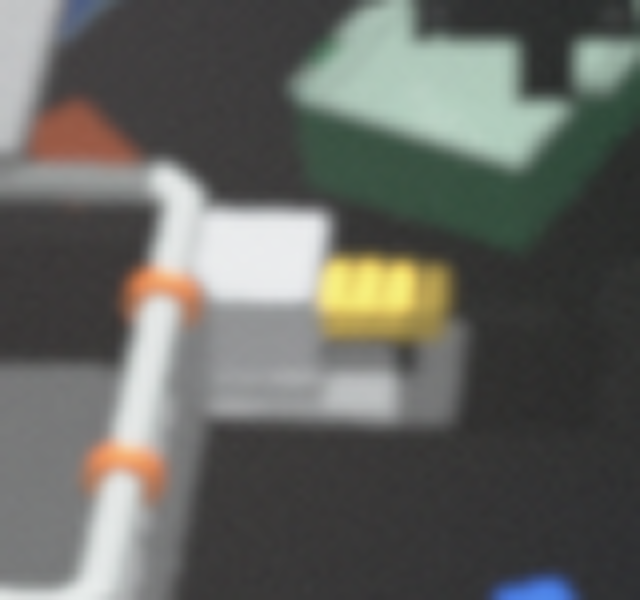

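>>> apply_moves --motion '[[[0, 4, -2], -0.1], [[0.5, 9, -2], -0.2], [[1, 14, -2], -0.3], [[1, 19, -2], -0.355], [[1, 22, -2], -0.355], [[1, 22.1, -2], -0.355], [[1, 22.1, -2], -0.355], [[1, 22.1, -2], -0.355]]' --gripper 0.75

```text
time: 9.05
ee_pos: [0.4211, 0.3588, 0.1981]
orientation: [[-0.72, -0.693, -0.014], [-0.693, 0.721, -0.007], [0.015, 0.005, -1.0]]
ft_force: [-0.7, -0.7, 0.1]
finger_gap: 0.0651
```

```bash
python3 cap.py 8 wrist
```

```text
time 9.1
qpos [-0.3602, 0.2393, -0.4914, 1.6532, 0.1106, 1.2923, 1.4646]
ee_pos [0.4213, 0.3586, 0.1983]
orientation [[-0.7209, -0.6929, -0.0137], [-0.6929, 0.721, -0.0066], [0.0145, 0.0047, -0.9999]]
ft_force [-0.041, -0.0014, 0.001]
finger_gap 0.0653
```

View pics/wrist8.png

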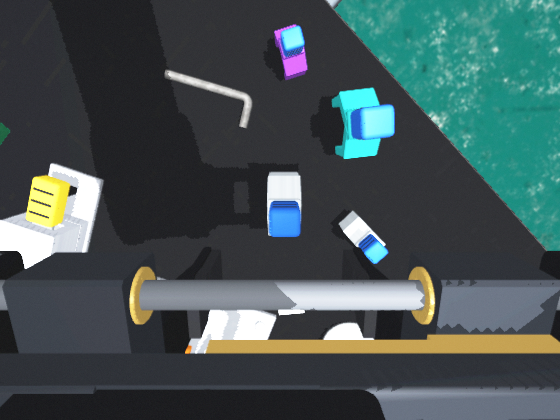

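```bash
python3 - <<'E'
from h import *
c=load("wrist8");W=cam(c,c["ee"],c["ori"])
im=c["frame"].astype(int); m=(im[:,:,0]>130)&(im[:,:,2]<90)
v,u=np.where(m[195:240,255:310]);print(u.min()+255,u.max()+255,v.min()+195,v.max()+195)
for v0 in (206,212,220,232): r=np.where(m[v0,250:310])[0]+250; print(v0,r.min(),r.max())
tool=lambda X:c["ori"].T@(X-c["ee"])
for q in [(284.5,202.5),(284.5,236),(269,220),(300,220)]: X=onplane(W,*q,.111);print(tool(X),X)
cv2.imwrite("pics/w8.png",cv2.resize(c["frame"][160:245,240:330],None,fx=7,fy=7,interpolation=cv2.INTER_CUBIC))
E
```

```text
269 300 201 236
206 271 298
212 270 299
220 270 299
232 270 300
[0.01486588 0.00255566 0.08732972] [0.4074259 0.3497038 0.111    ]
[-0.01285986  0.00261554  0.08691678] [0.4273662 0.3689723 0.111    ]
[ 0.00058748 -0.00980617  0.08705755] [0.4262879  0.35069699 0.111     ]
[0.00054876 0.01498589 0.08717603] [0.40912514 0.36858837 0.111     ]
```

View pics/w8.png

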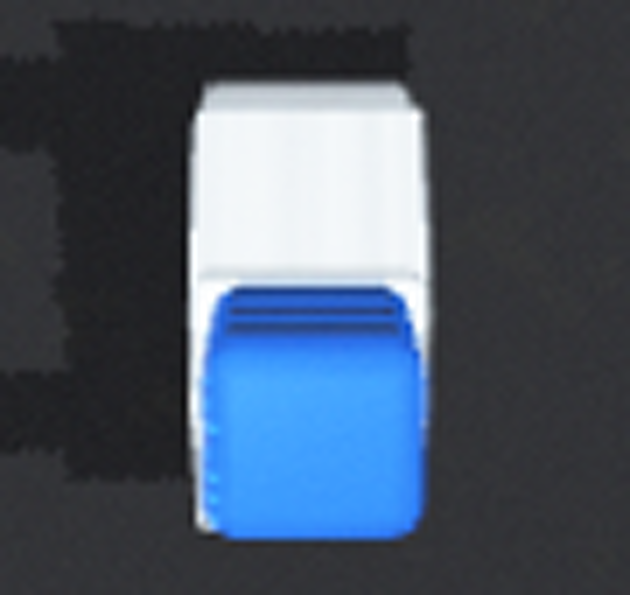

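>>> apply_moves --motion '[[[-0.2, 0.26, 4], 0], [[-0.2, 0.26, 8], 0], [[-0.2, 0.26, 11], 0], [[-0.2, 0.26, 12], 0], [[-0.2, 0.26, 12], 0], [[-0.2, 0.26, 12], 0]]'

```text
time: 9.7
ee_pos: [0.4203, 0.3614, 0.0798]
orientation: [[-0.722, -0.692, -0.012], [-0.692, 0.722, -0.005], [0.013, 0.005, -1.0]]
ft_force: [0.3, -0.6, 0.6]
finger_gap: 0.0656
```

>>> apply_moves --motion '[[[0, 0, 0], 0], [[0, 0, 0], 0], [[0, 0, 0], 0], [[0, 0, 0], 0], [[0, 0, 0], 0], [[0, 0, 0], 0], [[0, 0, 0], 0]]' --gripper 0 --squeeze 30

```text
time: 10.4
ee_pos: [0.4203, 0.3614, 0.0798]
orientation: [[-0.721, -0.692, -0.012], [-0.692, 0.722, -0.006], [0.013, 0.004, -1.0]]
ft_force: [0.2, 0.1, 0.8]
finger_gap: 0.0258
```

>>> apply_moves --motion '[[[0, 0, -1.5], 0], [[0, 0, -3], 0], [[0.9, -4, -3], 0.13], [[1.9, -7, -3], 0.26], [[1.9, -8.6, -3], 0.353], [[1.9, -8.6, -3], 0.353], [[1.9, -8.6, -1.5], 0.353], [[1.9, -8.6, -0.5], 0.353], [[1.9, -8.6, -0.1], 0.353], [[1.9, -8.6, -0.05], 0.353], [[1.9, -8.6, 0], 0.353]]'

```text
time: 11.5
ee_pos: [0.4654, 0.2871, 0.0799]
orientation: [[-0.916, -0.402, -0.013], [-0.402, 0.916, -0.005], [0.014, 0.0, -1.0]]
ft_force: [-5.1, -1.5, 8.4]
finger_gap: 0.0256
```

Standing on the bench. Release and go up with the hand, then test how the arm tilts at its reach limit.

>>> apply_moves --motion '[[[0, 0, 0], 0], [[0, 0, 0], 0], [[0, 0, 0], 0], [[0, 0, 0], 0], [[0, 0, 0], 0]]' --gripper 0.75

```text
time: 12.0
ee_pos: [0.4655, 0.287, 0.0798]
orientation: [[-0.916, -0.402, -0.013], [-0.402, 0.916, -0.005], [0.014, 0.0, -1.0]]
ft_force: [0.2, -0.5, -0.2]
finger_gap: 0.0578
```

>>> apply_moves --motion '[[[0, 0, -3], 0], [[0, 0, -7], 0], [[0, 0, -12], 0], [[0, 0, -17], 0], [[0, 0, -22], 0], [[0, 0, -27], 0], [[0, 0, -32], 0], [[0, 0, -32], 0]]'

```text
time: 12.8
ee_pos: [0.4707, 0.2898, 0.407]
orientation: [[-0.916, -0.402, -0.004], [-0.402, 0.916, 0.0], [0.004, 0.002, -1.0]]
ft_force: [0.6, 0.7, -0.9]
finger_gap: 0.0651
```

```bash
python3 cap.py 9 wrist scene
```

```text
time 12.9
qpos [-0.2994, 0.1736, -0.395, 1.2997, 0.0631, 1.6926, 1.3024]
ee_pos [0.4699, 0.2891, 0.4006]
orientation [[-0.9155, -0.4021, -0.0112], [-0.402, 0.9156, -0.0042], [0.0119, 0.0006, -0.9999]]
ft_force [-0.2552, -0.3144, -0.8779]
finger_gap 0.0653
```

View pics/scene9.png

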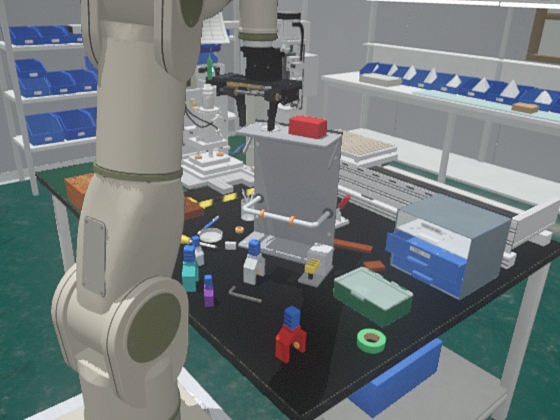

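View pics/wrist9.png

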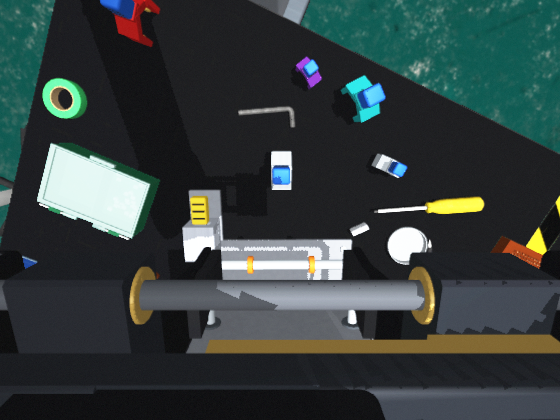

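>>> apply_moves --motion '[[[0, 0, -5], 0], [[0, 0, -10], 0], [[0, 0, -15], 0], [[0, 0, -20], 0], [[0, 0, -25], 0], [[0, 0, -25], 0], [[0, 0, -25], 0]]'

```text
time: 13.6
ee_pos: [0.4679, 0.2869, 0.5778]
orientation: [[-0.916, -0.401, 0.013], [-0.401, 0.916, 0.009], [-0.015, 0.003, -1.0]]
ft_force: [0.1, 0.1, -0.2]
finger_gap: 0.0652
```

```bash
python3 cap.py 10 side
```

```text
time 13.65
qpos [-0.9053, 0.253, 0.4167, 0.8261, -0.1166, 2.0569, 1.4226]
ee_pos [0.4679, 0.2848, 0.5822]
orientation [[-0.9171, -0.3981, 0.0199], [-0.3979, 0.9173, 0.0127], [-0.0233, 0.0037, -0.9997]]
ft_force [0.1878, -3.2559, 3.0412]
finger_gap 0.0655
```

>>> apply_moves --motion '[[[0, 0, -5], 0], [[0, 0, -10], 0], [[0, 0, -15], 0], [[0, 0, -20], 0], [[0, 0, -20], 0], [[0, 0, -20], 0]]'

```text
time: 14.25
ee_pos: [0.4458, 0.2713, 0.616]
orientation: [[-0.914, -0.398, 0.071], [-0.396, 0.917, 0.045], [-0.083, 0.012, -0.996]]
ft_force: [0.5, 0.5, 0.7]
finger_gap: 0.0654
```

```bash
python3 -c "
from plant import monitor;import numpy as np
s=monitor.state();print(np.round(s['qpos'],3),np.round(s['ee_pos'],3),np.round(s['orientation'],3).tolist(),s['time'])"
```

```text
[-1.05   0.181  0.564  0.843 -0.115  2.058  1.425] [0.446 0.271 0.616] [[-0.914, -0.398, 0.071], [-0.396, 0.917, 0.045], [-0.083, 0.012, -0.996]] 14.25
```

>>> apply_moves --motion '[[[-3, 0, -5], 0], [[-6, 0, -10], 0], [[-9, 0, -15], 0], [[-12, 0, -20], 0], [[-15, 0, -25], 0], [[-18, 0, -30], 0], [[-18, 0, -35], 0], [[-18, 0, -40], 0]]'

```text
time: 15.05
ee_pos: [0.4951, 0.2833, 0.6326]
orientation: [[-0.909, -0.399, 0.123], [-0.393, 0.917, 0.074], [-0.143, 0.019, -0.99]]
ft_force: [0.5, 0.6, 0.0]
finger_gap: 0.0655
```

```bash
cat > st.py <<'E'
from plant import monitor;import numpy as np
s=monitor.state();R=np.array(s['orientation']);z=R[:,2];print(s['time'],np.round(s['qpos'],3),np.round(s['ee_pos'],4),np.round(R,3).tolist(),"tilt",np.degrees(np.arccos(-z[2])).round(1),"az",np.degrees(np.arctan2(z[1],z[0])).round(1),"jaw z",R[2,1].round(3),"jaw az",np.degrees(np.arctan2(R[1,1],R[0,1])).round(1))
E
python3 st.py
```

```text
15.05 [-0.851  0.284  0.427  0.674 -0.147  2.058  1.453] [0.4951 0.2833 0.6326] [[-0.909, -0.399, 0.123], [-0.393, 0.917, 0.074], [-0.143, 0.019, -0.99]] tilt 8.3 az 31.1 jaw z 0.019 jaw az 113.5
```

>>> apply_moves --motion '[[[0, 0, -30], 0], [[0, 0, -60], 0], [[0, 0, -90], 0], [[0, 0, -90], 0], [[0, 0, -90], 0], [[0, 0, -90], 0]]'

```text
time: 15.65
ee_pos: [0.4344, 0.2476, 0.6745]
orientation: [[-0.9, -0.4, 0.175], [-0.387, 0.916, 0.106], [-0.203, 0.028, -0.979]]
ft_force: [-0.2, -0.2, -0.5]
finger_gap: 0.0655
```

```bash
python3 st.py
```

```text
15.65 [-1.234  0.113  0.77   0.794 -0.105  2.058  1.446] [0.4344 0.2476 0.6745] [[-0.9, -0.4, 0.175], [-0.387, 0.916, 0.106], [-0.203, 0.028, -0.979]] tilt 11.8 az 31.2 jaw z 0.028 jaw az 113.6
```

>>> apply_moves --motion '[[[0, -5, -30], 0], [[0, -10, -60], 0], [[0, -10, -60], 0]]'

```text
time: 15.95
ee_pos: [0.4225, 0.2155, 0.7017]
orientation: [[-0.888, -0.401, 0.223], [-0.38, 0.915, 0.135], [-0.258, 0.036, -0.966]]
ft_force: [-0.4, 0.2, 0.8]
finger_gap: 0.0653
```

```bash
python3 st.py
```

```text
15.95 [-1.656  0.025  1.164  0.81  -0.041  2.058  1.461] [0.4225 0.2155 0.7017] [[-0.888, -0.401, 0.223], [-0.38, 0.915, 0.135], [-0.258, 0.036, -0.966]] tilt 15.1 az 31.3 jaw z 0.036 jaw az 113.7
```

>>> apply_moves --motion '[[[-5, -10, -20], 0], [[-10, -20, -40], 0], [[-15, -25, -40], 0]]'

```text
time: 16.25
ee_pos: [0.4431, 0.1717, 0.7238]
orientation: [[-0.875, -0.403, 0.267], [-0.374, 0.914, 0.156], [-0.307, 0.037, -0.951]]
ft_force: [0.2, 0.5, 0.2]
finger_gap: 0.0655
```

```bash
python3 st.py
```

```text
16.25 [-1.261  0.033  0.893  0.75  -0.084  2.058  1.557] [0.4431 0.1717 0.7238] [[-0.875, -0.403, 0.267], [-0.374, 0.914, 0.156], [-0.307, 0.037, -0.951]] tilt 18.0 az 30.3 jaw z 0.037 jaw az 113.8
```

>>> apply_moves --motion '[[[-5, -10, -20], 0], [[-10, -20, -40], 0], [[-10, -25, -50], 0]]'

```text
time: 16.55
ee_pos: [0.4545, 0.1231, 0.7445]
orientation: [[-0.861, -0.403, 0.312], [-0.366, 0.915, 0.172], [-0.354, 0.034, -0.934]]
ft_force: [0.0, 0.1, -0.4]
finger_gap: 0.0654
```

>>> apply_moves --motion '[[[-5, -10, -20], 0], [[-10, -20, -40], 0], [[-10, -25, -50], 0]]'

```text
time: 16.85
ee_pos: [0.4602, 0.0695, 0.765]
orientation: [[-0.843, -0.4, 0.361], [-0.356, 0.916, 0.183], [-0.404, 0.025, -0.915]]
ft_force: [0.5, -0.0, -0.5]
finger_gap: 0.0648
```

```bash
python3 st.py
```

```text
16.85 [-0.324  0.04   0.191  0.643 -0.159  2.058  1.739] [0.4602 0.0695 0.765 ] [[-0.843, -0.4, 0.361], [-0.356, 0.916, 0.183], [-0.404, 0.025, -0.915]] tilt 23.8 az 26.9 jaw z 0.025 jaw az 113.6
```

>>> apply_moves --motion '[[[-5, -10, -20], 0], [[-10, -20, -40], 0], [[-10, -25, -50], 0]]'

```text
time: 17.15
ee_pos: [0.4606, 0.0173, 0.784]
orientation: [[-0.822, -0.394, 0.41], [-0.347, 0.919, 0.188], [-0.451, 0.012, -0.892]]
ft_force: [0.1, 0.2, -0.1]
finger_gap: 0.0652
```

>>> apply_moves --motion '[[[-5, -7, -20], 0], [[-10, -15, -40], 0], [[-10, -20, -50], 0]]'

```text
time: 17.45
ee_pos: [0.4503, -0.024, 0.8043]
orientation: [[-0.798, -0.386, 0.462], [-0.337, 0.922, 0.189], [-0.499, -0.005, -0.867]]
ft_force: [0.5, 1.2, -0.2]
finger_gap: 0.0656
```

```bash
python3 st.py
```

```text
17.45 [ 0.566  0.069 -0.501  0.539 -0.217  2.058  1.894] [ 0.4503 -0.024   0.8043] [[-0.798, -0.386, 0.462], [-0.337, 0.922, 0.189], [-0.499, -0.005, -0.867]] tilt 29.9 az 22.2 jaw z -0.005 jaw az 112.7
```

>>> apply_moves --motion '[[[-3, 5, -20], 0], [[-5, 10, -40], 0], [[-5, 10, -50], 0]]'

```text
time: 17.75
ee_pos: [0.418, -0.0052, 0.8256]
orientation: [[-0.78, -0.376, 0.5], [-0.331, 0.926, 0.179], [-0.531, -0.027, -0.847]]
ft_force: [0.4, 1.0, -0.0]
finger_gap: 0.0651
```

```bash
python3 st.py
```

```text
17.75 [ 0.304 -0.013 -0.202  0.566 -0.264  2.058  1.877] [ 0.418  -0.0052  0.8256] [[-0.78, -0.376, 0.5], [-0.331, 0.926, 0.179], [-0.531, -0.027, -0.847]] tilt 32.1 az 19.6 jaw z -0.027 jaw az 112.1
```

```bash
cat > go.py <<'E'
import sys
from plant import monitor;import numpy as np
s=monitor.state();R=np.array(s['orientation']);d=np.array([float(a) for a in sys.argv[1:4]])-s['ee_pos'];print("shift cm",(R.T@d*100).round(2))
E
python3 go.py .4152 .2691 .1826; python3 go.py .4152 .2691 .35
```

```text
shift cm [25.25 27.22 59.23]
shift cm [16.37 26.78 45.05]
```

>>> apply_moves --motion '[[[1, 2, 4], 0], [[2.5, 4, 8], 0], [[4, 6, 12], 0], [[5.5, 9, 16], 0], [[7, 11.5, 20], 0], [[8.5, 14, 24], 0], [[10, 16.5, 28], 0], [[11.5, 19, 32], 0], [[13, 21.5, 36], 0], [[14.5, 24, 40], 0], [[16.4, 26.8, 45], 0], [[16.4, 26.8, 45], 0], [[16.4, 26.8, 45], 0], [[16.4, 26.8, 45], 0]]' --gripper 0.75

```text
time: 19.15
ee_pos: [0.4148, 0.2688, 0.3514]
orientation: [[-0.779, -0.375, 0.501], [-0.331, 0.926, 0.179], [-0.532, -0.027, -0.847]]
ft_force: [0.2, -0.1, 0.9]
finger_gap: 0.0653
```

```bash
python3 st.py; python3 go.py .4152 .2691 .1826
```

```text
19.15 [ 0.021 -0.457 -0.6    1.993 -0.138  0.984  1.407] [0.4148 0.2688 0.3514] [[-0.779, -0.375, 0.501], [-0.331, 0.926, 0.179], [-0.532, -0.027, -0.847]] tilt 32.2 az 19.6 jaw z -0.027 jaw az 112.1
shift cm [ 8.93  0.47 14.32]
```

>>> apply_moves --motion '[[[1.5, 0.1, 2.5], 0], [[3, 0.2, 5], 0], [[4.5, 0.3, 7.5], 0], [[6, 0.4, 10], 0], [[7.5, 0.4, 12.5], 0], [[8.9, 0.5, 14.3], 0], [[8.9, 0.5, 14.3], 0], [[8.9, 0.5, 14.3], 0]]'

```text
time: 19.95
ee_pos: [0.4163, 0.2695, 0.1849]
orientation: [[-0.779, -0.374, 0.503], [-0.33, 0.927, 0.179], [-0.533, -0.027, -0.846]]
ft_force: [-0.2, -0.1, 0.3]
finger_gap: 0.0654
```

```bash
python3 st.py; python3 cap.py 11 wrist scene
```

```text
19.95 [ 0.077 -0.348 -0.774  2.266 -0.064  0.6    1.273] [0.4163 0.2695 0.1849] [[-0.779, -0.374, 0.503], [-0.33, 0.927, 0.179], [-0.533, -0.027, -0.846]] tilt 32.3 az 19.6 jaw z -0.027 jaw az 112.0
time 20.05
qpos [0.0762, -0.3483, -0.7739, 2.2652, -0.0638, 0.5992, 1.2731]
ee_pos [0.4164, 0.27, 0.1854]
orientation [[-0.7782, -0.3749, 0.5039], [-0.33, 0.9267, 0.1797], [-0.5344, -0.0265, -0.8448]]
ft_force [-0.1322, 0.3987, 0.0989]
finger_gap 0.0653
```

View pics/wrist11.png

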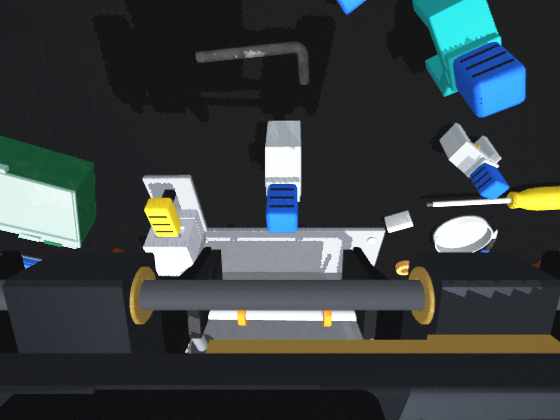

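View pics/scene11.png

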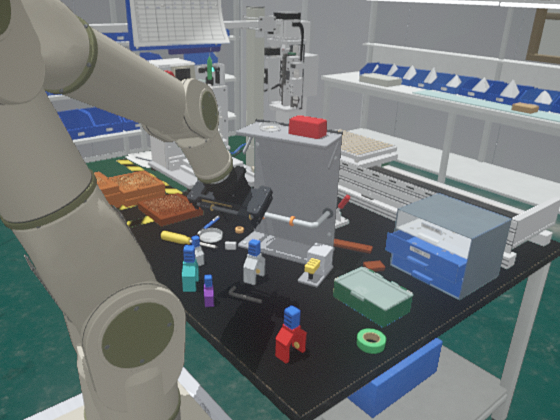

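```bash
python3 - <<'E'
from h import *
c=load("wrist11");W=cam(c,c["ee"],c["ori"])
im=c["frame"].astype(int); m=(im[:,:,0]>120)&(im[:,:,2]<90)&(im[:,:,0]-im[:,:,1]>40)
v,u=np.where(m[175:240,255:310]);print("obs",u.min()+255,u.max()+255,v.min()+175,v.max()+175)
b=np.array([[x,y,z] for x in(-.012,.012) for y in (-.013,.013) for z in (-.02,.02)])
def f(q): 
    X=(yawR(q[3])@b.T).T+[q[0],q[1],.091]; P=proj(W,X); return P
P=f([.4657,.2872,0,np.radians(23.6)]);print("pred",P.min(0),P.max(0));print(np.c_[b*1000,P.round(0)])
cv2.imwrite("pics/w11.png",cv2.resize(c["frame"][110:245,230:340],None,fx=5,fy=5,interpolation=cv2.INTER_CUBIC))
E
```

```text
obs 266 297 184 232
pred [264.1930636  181.70547047] [297.20114728 234.94989633]
[[-12. -13. -20. 267. 182.]
 [-12. -13.  20. 264. 216.]
 [-12.  13. -20. 297. 182.]
 [-12.  13.  20. 297. 216.]
 [ 12. -13. -20. 269. 201.]
 [ 12. -13.  20. 266. 235.]
 [ 12.  13. -20. 297. 201.]
 [ 12.  13.  20. 297. 235.]]
```

View pics/w11.png

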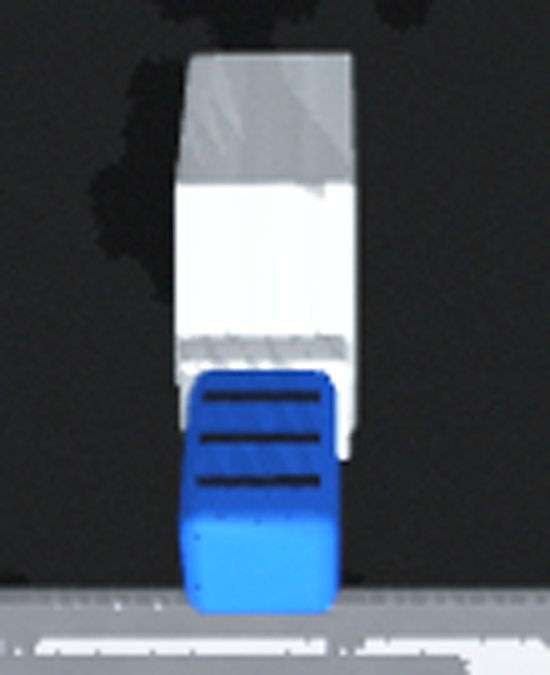

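```bash
python3 go.py .4752 .2906 .081
```

```text
shift cm [ 3.300e-01 -1.000e-02  1.215e+01]
```

>>> apply_moves --motion '[[[0.3, 0, 3], 0], [[0.3, 0, 6], 0], [[0.3, 0, 9], 0], [[0.3, 0, 11], 0], [[0.3, 0, 12.1], 0], [[0.3, 0, 12.1], 0], [[0.3, 0, 12.1], 0]]'

```text
time: 20.75
ee_pos: [0.4751, 0.291, 0.0821]
orientation: [[-0.779, -0.374, 0.503], [-0.329, 0.927, 0.18], [-0.534, -0.025, -0.845]]
ft_force: [-0.2, 0.9, 1.1]
finger_gap: 0.0654
```

```bash
python3 st.py; python3 cap.py 12 scene
```

```text
20.75 [ 0.343  0.121 -1.123  2.239  0.822  0.444  0.532] [0.4751 0.291  0.0821] [[-0.779, -0.374, 0.503], [-0.329, 0.927, 0.18], [-0.534, -0.025, -0.845]] tilt 32.3 az 19.7 jaw z -0.025 jaw az 112.0
time 20.8
qpos [0.3435, 0.1194, -1.1235, 2.2394, 0.8218, 0.4443, 0.5314]
ee_pos [0.4752, 0.291, 0.0826]
orientation [[-0.7783, -0.3742, 0.5041], [-0.3293, 0.927, 0.1798], [-0.5346, -0.0261, -0.8447]]
ft_force [0.4495, 0.2125, -0.0695]
finger_gap 0.0652
```

>>> apply_moves --motion '[[[0, 0, 0], 0], [[0, 0, 0], 0], [[0, 0, 0], 0], [[0, 0, 0], 0], [[0, 0, 0], 0], [[0, 0, 0], 0], [[0, 0, 0], 0]]' --gripper 0 --squeeze 45

```text
time: 21.5
ee_pos: [0.4752, 0.2912, 0.0827]
orientation: [[-0.778, -0.374, 0.504], [-0.329, 0.927, 0.18], [-0.535, -0.026, -0.845]]
ft_force: [-1.8, -0.5, 1.5]
finger_gap: 0.0257
```

```bash
python3 st.py; python3 cap.py 13 wrist; python3 go.py .4752 .291 .2426
```

```text
21.5 [ 0.346  0.12  -1.127  2.239  0.823  0.445  0.531] [0.4752 0.2912 0.0827] [[-0.778, -0.374, 0.504], [-0.329, 0.927, 0.18], [-0.535, -0.026, -0.845]] tilt 32.4 az 19.7 jaw z -0.026 jaw az 112.0
time 21.55
qpos [0.3463, 0.1201, -1.1267, 2.2391, 0.8229, 0.4447, 0.5306]
ee_pos [0.4752, 0.2912, 0.0827]
orientation [[-0.7783, -0.3744, 0.5041], [-0.3292, 0.9269, 0.1801], [-0.5347, -0.0258, -0.8446]]
ft_force [-1.5527, 0.0722, 2.4882]
finger_gap 0.0257
shift cm [ -8.54  -0.44 -13.51]
```

View pics/wrist13.png

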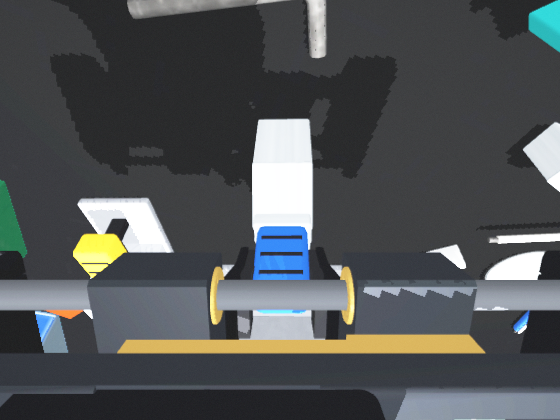

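```bash
python3 - <<'E'
from h import *
for t in ("9","11"):
    c=load("wrist"+t);W=cam(c,c["ee"],c["ori"])
    im=c["frame"].astype(int); m=((im[:,:,2]>180)&(im[:,:,1]>80)&(im[:,:,1]<190)&(im[:,:,0]<90)).astype(np.uint8)
    m[:250]=0;m[340:]=0;m[:,:200]=0;m[:,345:]=0
    n,l,s,ce=cv2.connectedComponentsWithStats(m)
    for i in range(1,n):
        if s[i,4]>15: print(t,s[i].tolist(),ce[i].round(1),onplane(W,*ce[i],.125), onplane(W,*ce[i],.13))
E
```

```text
9 [247, 256, 7, 7, 27] [250.4 258. ] [0.59142972 0.29381951 0.125     ] [0.58933245 0.29344953 0.13      ]
9 [309, 256, 5, 6, 22] [310.8 257.8] [0.55554663 0.37507107 0.125     ] [0.5538532  0.37378665 0.13      ]
11 [238, 310, 8, 7, 27] [241.7 311.6] [0.59895074 0.29554741 0.125     ] [0.58882443 0.29306083 0.13      ]
11 [324, 310, 7, 5, 27] [327.2 311.5] [0.56012455 0.37830783 0.125     ] [0.55122468 0.37320702 0.13      ]
```

```bash
python3 - <<'E'
from h import *
ims=[]
for t,(a,b,c0,d) in (("9",(240,282,235,325)),("11",(290,340,225,345))):
    c=load("wrist"+t);ims.append(cv2.resize(c["frame"][a:b,c0:d],(800,int(800*(b-a)/(d-c0))),interpolation=cv2.INTER_CUBIC))
im=np.vstack(ims);im=cv2.resize(im,None,fx=.82,fy=.82);cv2.imwrite("pics/col.png",im);print(im.shape,[i.shape for i in ims])
E
```

```text
(579, 656, 3) [(373, 800, 3), (333, 800, 3)]
```

View pics/col.png

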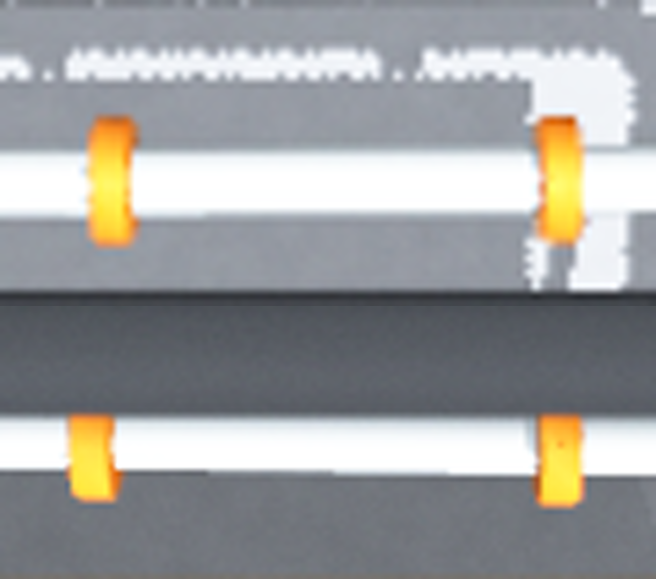

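```bash
python3 - <<'E'
from h import *
c=load("wrist9");W=cam(c,c["ee"],c["ori"])
a=onplane(W,250.2,264.9,.125);b=onplane(W,311.9,264.7,.125);print(a,b,(a+b)/2,np.linalg.norm(a-b),np.degrees(np.arctan2(b[1]-a[1],b[0]-a[0]))-90)
E
```

```text
[0.6017767 0.2976624 0.125    ] [0.56487913 0.38119899 0.125     ] [0.58332791 0.33943069 0.125     ] 0.09132245997894595 23.830737075905915
```

```bash
python3 go.py .4752 .2912 .229; python3 go.py .555 .326 .229;python3 go.py .5928 .3425 .229
```

```text
shift cm [ -7.82  -0.38 -12.36]
shift cm [-15.18  -0.14  -7.71]
shift cm [-18.66  -0.03  -5.5 ]
```

>>> apply_moves --motion '[[[-0.8, 0, -1.2], 0], [[-2.4, -0.1, -3.8], 0], [[-4.5, -0.2, -7], 0], [[-6.5, -0.3, -10.2], 0], [[-7.8, -0.4, -12.4], 0], [[-10, -0.3, -11], 0], [[-12, -0.2, -9.7], 0], [[-12, -0.2, -9.7], 0], [[-12, -0.2, -9.7], 0]]'

```text
time: 22.45
ee_pos: [0.5196, 0.311, 0.2274]
orientation: [[-0.78, -0.374, 0.501], [-0.329, 0.927, 0.18], [-0.532, -0.024, -0.846]]
ft_force: [-0.4, -0.3, -3.0]
finger_gap: 0.0255
```

```bash
python3 st.py; python3 cap.py 14 wrist scene side; python3 - <<'E'
import cv2
a=cv2.imread("pics/scene14.png"); b=cv2.imread("pics/side14.png")
cv2.imwrite("pics/sd_14.png",cv2.resize(cv2.hconcat([a[150:300,210:360],b[140:290,150:300]]),None,fx=2.6,fy=2.6,interpolation=cv2.INTER_CUBIC))
E
```

```text
22.45 [ 0.532 -0.07  -1.192  1.978  0.179  0.662  1.173] [0.5196 0.311  0.2274] [[-0.78, -0.374, 0.501], [-0.329, 0.927, 0.18], [-0.532, -0.024, -0.846]] tilt 32.2 az 19.8 jaw z -0.024 jaw az 112.0
time 22.6
qpos [0.5307, -0.0723, -1.1912, 1.9786, 0.1794, 0.662, 1.1724]
ee_pos [0.5196, 0.3109, 0.228]
orientation [[-0.7789, -0.3743, 0.5031], [-0.3297, 0.9269, 0.1791], [-0.5334, -0.0264, -0.8454]]
ft_force [0.2804, -0.4479, -3.6047]
finger_gap 0.0256
```

View pics/sd_14.png

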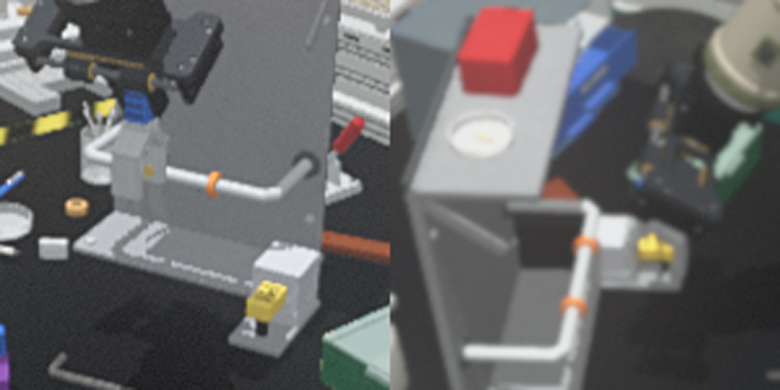

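View pics/wrist14.png

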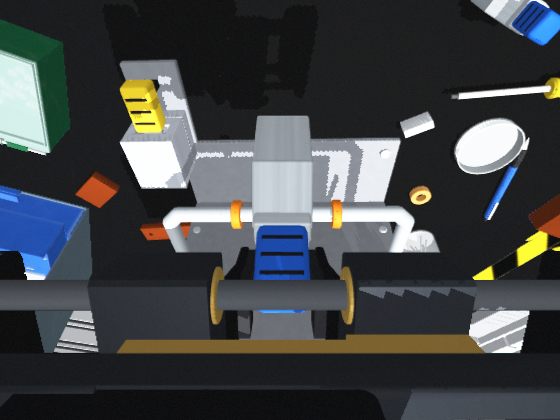

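```bash
python3 go.py .5928 .3425 .231
```

```text
shift cm [-6.9   0.18  4.  ]
```

>>> apply_moves --motion '[[[-1.7, 0, 1], 0], [[-3.4, 0.1, 2], 0], [[-5.2, 0.1, 3], 0], [[-6.4, 0.2, 3.7], 0], [[-6.9, 0.2, 4], 0], [[-6.9, 0.2, 4], 0], [[-6.9, 0.2, 4], 0]]'

```text
time: 23.3
ee_pos: [0.5918, 0.3428, 0.2308]
orientation: [[-0.779, -0.375, 0.503], [-0.331, 0.927, 0.179], [-0.533, -0.027, -0.846]]
ft_force: [-0.7, -0.2, -3.9]
finger_gap: 0.0259
```

```bash
python3 st.py; python3 cap.py 15 wrist scene side; python3 - <<'E'
import cv2
a=cv2.imread("pics/scene15.png"); b=cv2.imread("pics/side15.png")
cv2.imwrite("pics/sd_15.png",cv2.resize(cv2.hconcat([a[150:300,210:360],b[140:290,150:300]]),None,fx=2.6,fy=2.6,interpolation=cv2.INTER_CUBIC))
E
```

```text
23.3 [ 0.365  0.269 -1.176  1.801  0.659  0.79   0.864] [0.5918 0.3428 0.2308] [[-0.779, -0.375, 0.503], [-0.331, 0.927, 0.179], [-0.533, -0.027, -0.846]] tilt 32.3 az 19.6 jaw z -0.027 jaw az 112.0
time 23.45
qpos [0.3655, 0.2689, -1.1758, 1.8007, 0.6604, 0.7903, 0.8631]
ee_pos [0.5923, 0.3424, 0.2312]
orientation [[-0.7785, -0.3742, 0.5038], [-0.3302, 0.9269, 0.1783], [-0.5337, -0.0275, -0.8452]]
ft_force [-0.4313, 0.1767, -3.1516]
finger_gap 0.0258
```

View pics/sd_15.png

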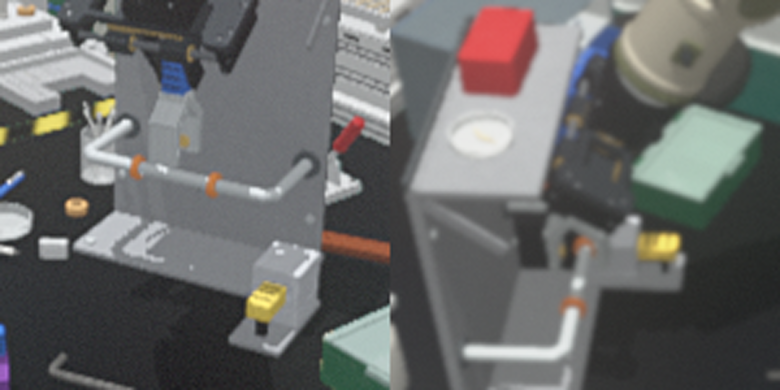

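View pics/wrist15.png

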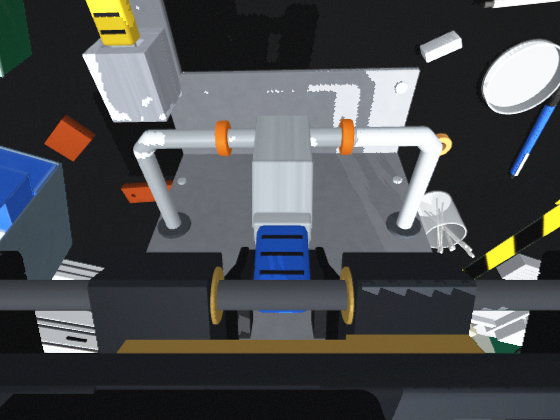

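```bash
python3 - <<'E'
from h import *
c=load("wrist15");W=cam(c,c["ee"],c["ori"])
a=onplane(W,222,138,.125);b=onplane(W,347,136.5,.125);m=(a+b)/2;print(a,b,m,np.linalg.norm(a-b),np.degrees(np.arctan2(b[1]-a[1],b[0]-a[0]))-90)
g=c["ee"]+[-.0095,-.004,.0083];print("grip in rail",yawR(-np.radians(23.7))@(g-m))
# leg bottom front edge predicted
for x,y,z in [(-.029,.016,-.091),(-.029,-.016,-.091),(-.012,-.013,.02),(-.012,.013,.02),(-.012,.013,-.02)]:
    print(proj(W,g+yawR(np.radians(22.5))@np.array([x,y,z])))
E
```

```text
[0.6011485  0.29597893 0.125     ] [0.56385598 0.38034821 0.125     ] [0.58250224 0.33816357 0.125     ] 0.09224374280630403 23.846171058011677
grip in rail [8.96316411e-05 6.17271773e-04 1.14136552e-01]
[[309.76811615 119.08815923]]
[[258.45906373 118.74236194]]
[[248.63416548 291.4598459 ]]
[[308.86706639 292.63182727]]
[[306.51165347 222.78524196]]
```

>>> apply_moves --motion '[[[0.5, 0, 0.85], 0], [[1.1, 0.05, 1.7], 0], [[1.6, 0.1, 2.55], 0], [[2.15, 0.1, 3.4], 0], [[2.7, 0.1, 4.25], 0], [[3.2, 0.15, 5.05], 0], [[3.2, 0.15, 5.05], 0]]'

```text
time: 24.15
ee_pos: [0.5916, 0.3418, 0.1694]
orientation: [[-0.78, -0.375, 0.502], [-0.331, 0.927, 0.178], [-0.532, -0.028, -0.846]]
ft_force: [-0.1, -0.8, -3.2]
finger_gap: 0.0255
```

```bash
python3 st.py; python3 cap.py 16 wrist scene; python3 - <<'E'
import cv2
a=cv2.imread("pics/scene16.png")
cv2.imwrite("pics/s_16.png",cv2.resize(a[160:280,220:340],None,fx=5,fy=5,interpolation=cv2.INTER_CUBIC))
E
```

```text
24.15 [ 0.276  0.331 -1.089  1.874  0.798  0.707  0.733] [0.5916 0.3418 0.1694] [[-0.78, -0.375, 0.502], [-0.331, 0.927, 0.178], [-0.532, -0.028, -0.846]] tilt 32.2 az 19.5 jaw z -0.028 jaw az 112.0
time 24.25
qpos [0.2767, 0.3294, -1.0904, 1.8715, 0.7971, 0.7076, 0.7343]
ee_pos [0.5922, 0.3425, 0.1713]
orientation [[-0.7785, -0.3746, 0.5035], [-0.3304, 0.9268, 0.1787], [-0.5336, -0.0272, -0.8453]]
ft_force [0.7531, 0.2589, -3.3048]
finger_gap 0.0254
```

View pics/s_16.png

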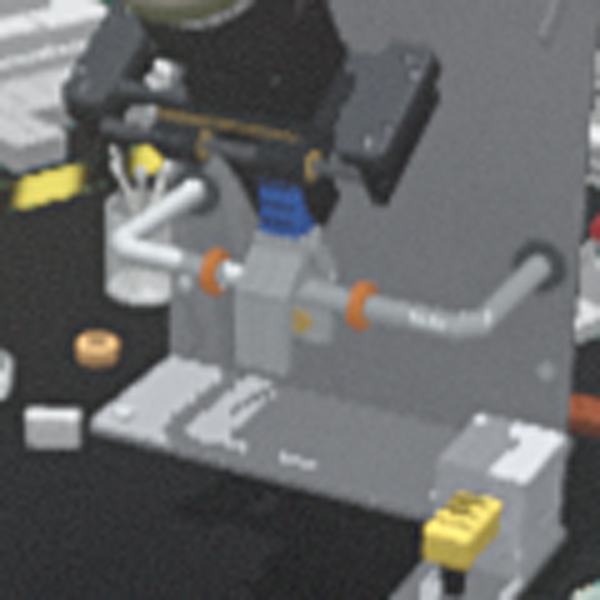

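>>> apply_moves --motion '[[[0.2, 0, 0.35], 0], [[0.45, 0, 0.7], 0], [[0.65, 0, 1.05], 0], [[0.65, 0, 1.05], 0]]'

```text
time: 24.65
ee_pos: [0.5928, 0.3424, 0.159]
orientation: [[-0.778, -0.375, 0.504], [-0.33, 0.927, 0.179], [-0.534, -0.027, -0.845]]
ft_force: [2.4, 0.9, -2.9]
finger_gap: 0.0257
```

>>> apply_moves --motion '[[[0.1, 0, 0.15], 0], [[0.15, 0, 0.25], 0], [[0.15, 0, 0.25], 0]]'

```text
time: 24.95
ee_pos: [0.5938, 0.3429, 0.1577]
orientation: [[-0.777, -0.375, 0.506], [-0.33, 0.927, 0.18], [-0.537, -0.027, -0.843]]
ft_force: [0.1, -0.9, 6.4]
finger_gap: 0.0254
```

>>> apply_moves --motion '[[[0, 0, 0], 0], [[0, 0, 0], 0], [[0, 0, 0], 0], [[0, 0, 0], 0], [[0, 0, 0], 0]]' --gripper 0.5

```text
time: 25.45
ee_pos: [0.5937, 0.3429, 0.1576]
orientation: [[-0.777, -0.375, 0.506], [-0.33, 0.927, 0.18], [-0.536, -0.027, -0.844]]
ft_force: [-0.2, -0.3, -0.7]
finger_gap: 0.0426
```

>>> apply_moves --motion '[[[0, 0, -1], 0], [[0, 0, -2.5], 0], [[0, 0, -5], 0], [[0, 0, -8], 0], [[0, 0, -12], 0], [[0, 0, -12], 0], [[0, 0, -12], 0]]'

```text
time: 26.15
ee_pos: [0.5333, 0.3213, 0.2604]
orientation: [[-0.775, -0.374, 0.509], [-0.33, 0.927, 0.178], [-0.539, -0.03, -0.842]]
ft_force: [0.6, -0.2, -0.5]
finger_gap: 0.0432
```

```bash
python3 st.py; python3 cap.py 17 wrist scene side; python3 - <<'E'
import cv2
a=cv2.imread("pics/scene17.png"); b=cv2.imread("pics/side17.png")
cv2.imwrite("pics/sd_17.png",cv2.resize(cv2.hconcat([a[170:300,220:350],b[170:300,170:300]]),None,fx=3,fy=4,interpolation=cv2.INTER_CUBIC))
E
```

```text
26.15 [ 0.648 -0.059 -1.308  1.899  0.187  0.724  1.181] [0.5333 0.3213 0.2604] [[-0.775, -0.374, 0.509], [-0.33, 0.927, 0.178], [-0.539, -0.03, -0.842]] tilt 32.7 az 19.3 jaw z -0.03 jaw az 112.0
time 26.3
qpos [0.6447, -0.0514, -1.3064, 1.9009, 0.1931, 0.7244, 1.1775]
ee_pos [0.5332, 0.3207, 0.2581]
orientation [[-0.7773, -0.3743, 0.5057], [-0.3298, 0.9269, 0.1792], [-0.5358, -0.0275, -0.8439]]
ft_force [-0.8923, 0.3049, -0.4854]
finger_gap 0.0439
```

View pics/sd_17.png

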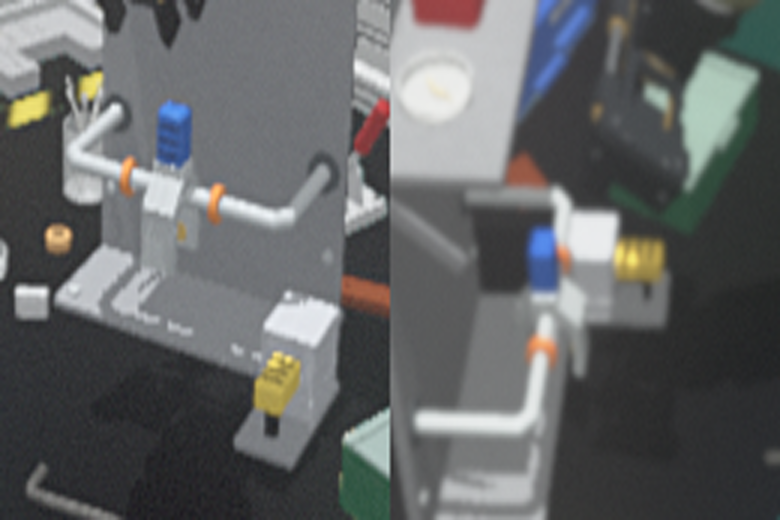

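View pics/wrist17.png

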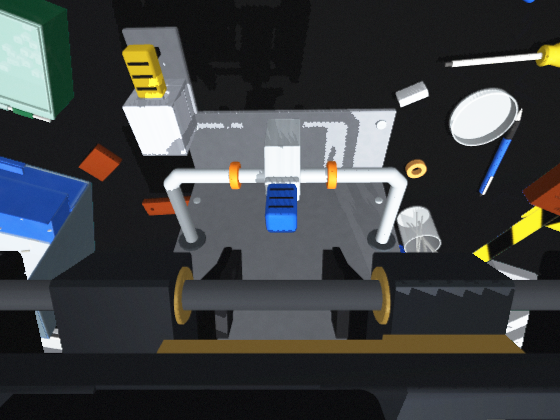

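>>> apply_moves --motion '[[[1, 0, -2], 0], [[2, 0, -4], 0], [[2, 0, -4], 0], [[2, 0, -4], 0], [[2, 0, -4], 0], [[2, 0, -4], 0], [[2, 0, -4], 0], [[2, 0, -4], 0], [[2, 0, -4], 0], [[2, 0, -4], 0]]'

```text
time: 27.3
ee_pos: [0.4975, 0.3069, 0.2811]
orientation: [[-0.777, -0.374, 0.506], [-0.33, 0.927, 0.179], [-0.536, -0.027, -0.844]]
ft_force: [0.1, -0.9, -0.8]
finger_gap: 0.0434
```

```bash
python3 cap.py 18 wrist scene side; python3 - <<'E'
from h import *
a=cv2.imread("pics/scene18.png"); b=cv2.imread("pics/side18.png")
cv2.imwrite("pics/sd_18.png",cv2.resize(cv2.hconcat([a[190:250,235:295],b[210:270,190:250]]),None,fx=6,fy=6,interpolation=cv2.INTER_CUBIC))
print(np.abs(cv2.imread("pics/side17.png")[210:270,190:250].astype(int)-b[210:270,190:250]).mean())
c=load("wrist18");W=cam(c,c["ee"],c["ori"])
m0=np.array([.5825,.3382,.125])
for lean in (0,-.2,.2,.4,-.4):
    Rr=yawR(np.radians(23.7))@Rn.from_euler('y',lean).as_matrix()
    pts=[m0+Rr@np.array([x,y,z+.041]) for x in(-.012,.012) for y in (-.013,.013) for z in (-.02,.02)]
    P=proj(W,np.array(pts));L=proj(W,np.array([m0+Rr@np.array([-.029,y,-.05]) for y in(-.016,.016)]))
    print(lean,P.min(0).round(),P.max(0).round(),"leg",L.round().tolist())
im=c["frame"].astype(int); m=((im[:,:,0]>110)&(im[:,:,2]<90)&(im[:,:,0]-im[:,:,1]>40)).astype(np.uint8)
n,l,s,ce=cv2.connectedComponentsWithStats(m)
print([x.tolist() for x in s[1:] if x[4]>100])
E
```

```text
time 27.45
qpos [0.5485, -0.2728, -1.1047, 1.9462, -0.1434, 0.7689, 1.4276]
ee_pos [0.4974, 0.307, 0.2811]
orientation [[-0.7772, -0.3743, 0.5058], [-0.3299, 0.9269, 0.1791], [-0.5358, -0.0277, -0.8439]]
ft_force [0.6031, -0.3557, 0.1205]
finger_gap 0.0431
2.4303703703703703
0 [267. 196.] [295. 242.] leg [[269.0, 140.0], [297.0, 140.0]]
-0.2 [266. 191.] [295. 235.] leg [[269.0, 146.0], [297.0, 145.0]]
0.2 [267. 200.] [295. 247.] leg [[268.0, 137.0], [298.0, 136.0]]
0.4 [268. 204.] [295. 249.] leg [[267.0, 135.0], [298.0, 135.0]]
-0.4 [266. 186.] [295. 226.] leg [[270.0, 152.0], [297.0, 152.0]]
[[469, 12, 40, 36, 766], [463, 154, 26, 49, 305], [0, 165, 103, 85, 5668], [268, 199, 28, 43, 1014]]
```

View pics/sd_18.png

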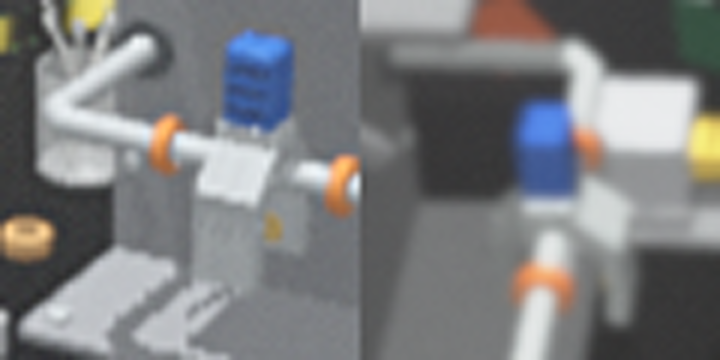

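View pics/wrist18.png

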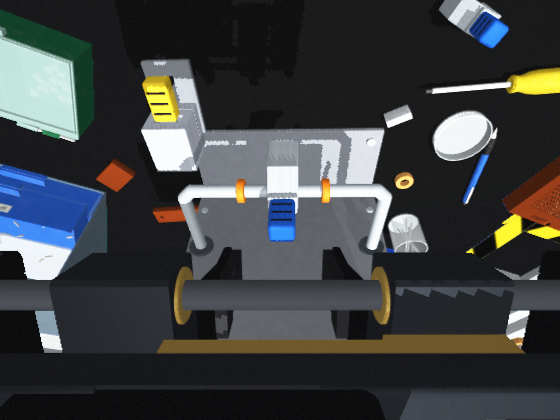

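```bash
python3 -c "
from plant import order; print(order.close_job())"
```

```text
the job is handed in; nothing more can be done
None
```

Both gauges are back on the stand and released, and the job was handed in at about 27.5 s of the 58 s allowed. No verdict came back.

**Blade gauge:** I took it by the yellow handle and slid it into the slot until the handle met the block, with about 15 N of push at the stop. The pictures after release show it flush and in line. I did not re-measure its position numerically after letting go.

**Horseshoe gauge:** I used the larger steel one. I first set it down in line with the rail, then re-gripped it with the hand leaned back about 32° and lowered it over the rail from above until it seated. The last wrist picture fits it hanging upright (lean under about 0.1 rad) and centred between the collars. Scene and side pictures agree.

**Tilting the hand:** the moves cannot tilt the hand directly. I got the lean by driving the arm up to the limit of joint 6, about 3° at a time.

**Disagreement:** the fixed cameras and the arm differed by about 3–7 mm along the stand's front-to-back direction. I checked the final fit against the wrist camera and by contact force, not the fixed cameras alone.

**Bystanders:** they look undisturbed in the pictures, and no move came near them, but I did not measure their positions.

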